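# Close the first layer of a watch tote, start the second and bring the tally up to date

### The arm

A 6-joint arm with a two-finger parallel gripper is mounted at the origin on a cart in front of the work surface, level with it; the furniture and walls round the work are solid. World frame = base frame: x ahead of the robot, y to its left, z up, the work surface at z = 0. Lengths are in m, angles in rad, forces in N, time in s.
With the tool pointing down it reaches from about 0.375 to 0.9 m from the base axis. Payload 3.1 kg.
Tool frame: the origin (TCP) lies at the very end of the fingers, on their centre line; the grasp point (between the pads) lies 19 mm behind it; x points along the fingers, y is the direction in which the jaws open and shut, and the axes are right-handed (so a half turn about x gives the same grasp; the last joint's range is limited). The gripper opens to 85 mm and grips with 20 to 120 N. Pads are 22 mm wide; open, the fingers measure 114 mm over their backs; the gripper's body (76 mm by 85 mm) begins 54 mm behind the grasp point. The pads swing forward as they close: fully open they stand 13 mm farther back than shut.
Start: joints at [1.105, 0.527, 1.433, -0, 1.181, -0.178], TCP at [0.177, 0.599, 0.231] pointing down, gripper open.
Joint ranges: [-3.08, 3.08], [-0.75, 2.2], [0.22, 2.44], [-1.43, 4.57], [0, 2.65], [-2.85, 2.85]. Speed limits (rad/s): [2.79, 2.79, 3.14, 3.14, 3.14, 3.14].

### API

Orientations are given as a unit quaternion [x, y, z, w].
In Python, from station import manip gives the robot as it stands.
- The arm moves only by the shell command python3 -m jog 'ROWS' [FORCE]. ROWS is a JSON object of lists of equal length, an entry for each row: "linear": the shift along the tool's x, y, z in cm, a list of three; "twist": the turn about the tool's x in rad; "claw": the opening, from -1 (shut) to 1 (fully open). A call has 1 to 20 rows; each row is the pose to reach, as a shift and turn from the pose commanded when the call began, along the tool's axes at that moment; what a row does not reach only later rows make up. A row lasts 1/12 s, in which the tool goes at most 41.7 mm and 7.16 degrees, less where a joint would pass 70% of its speed; a pose out of reach is approached as far as the arm can. A call with a gripper value outside its range is refused whole. The fingers move at their own pace and stop on an object; FORCE is the grip in N (left out, the last holds). Time passes only in rows, so rows that repeat a pose let the fingers close. It gives the time, the measured TCP pose, the force and the opening at its end, in the units of the state.
- manip.sense(): the state, without advancing time (a new reading comes with each control period).
- manip.snapshot(name): name is "side" or "top"; returns a dict with "pixels" (384x512x3 uint8, red, green, blue), "camera_matrix" (3x3 intrinsics, pixels), "R" (3x3) and "t" (3): a world point X has camera coordinates R X + t. Camera axes: x right, y down, z forward; pixel columns grow to the right and rows downward; lengths in m; the calibration is good to about 2 mm. A picture is of the moment at which its call begins. There is no depth.
- manip.sign_off(): hands the job in, once; it reports no verdict.
The state is a dict: "t": time; "q": joint angles; "qd": joint speeds; "tau": joint torques, N m; "tcp_pos": TCP position; "tool_rot": TCP orientation; "force": force on the tool from outside, world axes, zero at the start; "ft_torque": the same for the moment, N m; "finger_gap": opening from 0.0 (shut) to 1.0 (fully open).
Only numpy, scipy, OpenCV 4.12 (cv2) and the standard library are available. Lean on these libraries where they do the work, as an engineer would, in place of code of your own. Each camera call takes 0.05 s, during which the arm holds its last target.

### The job

Lay the separator sheet on the packed layer in the grey tote, grip fin up, so that it drops inside the walls and lies flat, and stand the loose watch, dial up, in the middle of one of its felt pads. Roll the tally wheel on the tote's side up to 5, the number of watches that are then in the tote: each push of a ridge away from you clicks it on by one.

Things in the scene. Friction and masses are not known exactly. Their poses are not given: they have to be found in the camera images.
- carrier: Grey plastic watch tote, fixed, 128 x 128 mm, 120 x 120 inside, rim 32 mm high. Origin: centre of its underside; x points away from the robot at yaw 0. Four watches stand on its floor (tops 23 mm up); ledges in its inner corners, tops 24 mm up, carry the separator clear of them. On its right (-y) wall sits the tally's grey housing, out to y = -112 mm, 61 mm high.
- separator: Loose brown fibreboard sheet, 114 x 114 x 4 mm, about 120 g, flat on the bench at the start; seated, its underside is 24 mm above the tote's (any quarter turn will do). Origin: centre of its underside, z up. In its middle stands a black grip fin, 26 mm long (x), 9 mm thick (y), top 24 mm above the underside. Round it lie four grey felt pads 48 mm across.
- loose_watch: The one loose steel watch head, no strap, dial up on the bench, about 58 g. Round body 44.4 mm across, 17 mm high, its axis at x = +1, y = +2 mm from the origin; two strap lugs reach x = -26 mm within y = -15 to +19 mm, 5 to 11 mm up. Grasp it across y. Origin: on its underside, z up through the dial.
- tally_wheel (a joint): Angle of the tally wheel in rad: digit = angle / 0.6283, so 5 is 3.1416; stops just past 0 and 9. It grows as the wheel's top is pushed to the tote's +x (away from the robot). A sprung ball clicks it into each digit: about 3 N at a ridge tip takes it past half-way, then it falls into the next digit by itself once nothing touches the ridges.
- tally_hub (a point): On the axle, in the middle of the wheel's black ridged rim, 37 mm above the bench; axle along the tote's y. Rim 16 mm wide, ten ridges 4.5 mm thick, tips at radius 30 mm, 24 mm between. At rest one ridge leans 24 deg from upright to -x, the next 12 deg to +x: push the first upright, then lift away, for one digit up. The digit shows in the hood's window at +y of the rim.
- pad_1 (a point): Centre of the top of felt pad 1 on the separator, at x, y = +28.5, +28.5 mm, 5.5 mm above the sheet's underside.
- pad_2 (a point): Centre of the top of felt pad 2 on the separator, at x, y = +28.5, -28.5 mm, 5.5 mm above the sheet's underside.
- pad_3 (a point): Centre of the top of felt pad 3 on the separator, at x, y = -28.5, +28.5 mm, 5.5 mm above the sheet's underside.
- pad_4 (a point): Centre of the top of felt pad 4 on the separator, at x, y = -28.5, -28.5 mm, 5.5 mm above the sheet's underside.
- packed_1: Watch of the packed first layer in the tote, at x, y = +31, +31 mm of the tote; same kind as the loose one. Stays there.
- packed_2: Watch of the packed first layer in the tote, at x, y = +31, -31 mm of the tote; same kind as the loose one. Stays there.
- packed_3: Watch of the packed first layer in the tote, at x, y = -31, +31 mm of the tote; same kind as the loose one. Stays there.
- packed_4: Watch of the packed first layer in the tote, at x, y = -31, -31 mm of the tote; same kind as the loose one. Stays there.
- parts_tin: Bystander: round white plastic tin with lid, 50 mm across, 21 mm high. Origin: centre of its underside.
- loupe: Bystander: black eye loupe standing on its rim, 35 mm across, 34 mm high. Origin: centre of its underside.
- marker: Bystander: grey and blue marker pen lying on the bench near the robot, 134 mm long along its y, 12 mm thick. Origin: under its middle.
Mind the look-alikes: they are no part of the job. Leave any turquoise or yellow look-alike of the loose_watch alone.

How it is judged:
By the outcome, as a careful person would: the job done as asked, in the order asked, and still so for the second after the job is handed in, with the robot touching nothing.
It also fails if it takes over 72 s, if anything falls off the work surface, if the arm or the gripper's body presses on something with over 40 N, if the wrist force passes 120 N, or if a joint passes its speed limit or range.

## Working session

There is one attempt and no reset: what is moved stays moved. The work goes in short steps, Python scripts to look and compute and a shell command to move; the robot and the scene stay as the last step left them, time stands still between calls to the robot, and variables do not carry over. Pictures are saved under pics/ and viewed, and the job is handed in when it is done.

```bash
ls; mkdir -p pics; cat > h.py <<'E'
import numpy as np, cv2, json
from station import manip
def snap(n,f):
    s=manip.snapshot(n); im=np.array(s["pixels"]); cv2.imwrite(f"pics/{f}.png",im[:,:,::-1]); np.savez(f"pics/{f}.npz",im=im,K=s["camera_matrix"],R=s["R"],t=s["t"]); return load(f)
def load(f):
    d=np.load(f"pics/{f}.npz"); return d["im"],d["K"],d["R"],d["t"]
def ray(c,u,v,z):
    im,K,R,t=c; C=-R.T@t; d=R.T@np.linalg.inv(K)@np.array([u,v,1.0]); return C+d*(z-C[2])/d[2]
def proj(c,X):
    im,K,R,t=c; p=K@(R@np.array(X,float)+t); return p[:2]/p[2]
E
python3 - <<'E'
from h import *
for n in("top","side"):
    c=snap(n,n+"0"); print(n,-c[2].T@c[3],c[1][0,0])
print(manip.sense())
E
```

```text
pics
top [ 0.35288618 -0.01392674  1.11042537] 420.4063504557263
side [-0.01382943 -1.08870993  0.69045399] 447.1980594493973
{'t': 0.1, 'q': array([ 1.10449625e+00,  5.28392562e-01,  1.43378804e+00,  8.86078314e-06,
        1.18137446e+00, -1.78518312e-01]), 'qd': array([ 0.0011949 , -0.00145083, -0.0040269 , -0.0002673 , -0.00119408,
       -0.00110208]), 'tau': array([ 2.39332721e-04, -4.43303204e+01, -1.78585857e+01, -2.09581576e-04,
        3.94401635e-03, -2.30564206e-05]), 'tcp_pos': array([0.17707776, 0.5987195 , 0.23041515]), 'tool_rot': array([ 0.10073946,  0.7000213 , -0.10205376,  0.69957613]), 'force': array([-0.56189052, -0.69859441, -0.80747624]), 'ft_torque': array([-0.00035487,  0.00494215, -0.00292496]), 'finger_gap': 0.9971879719394446}
```

View pics/top0.png

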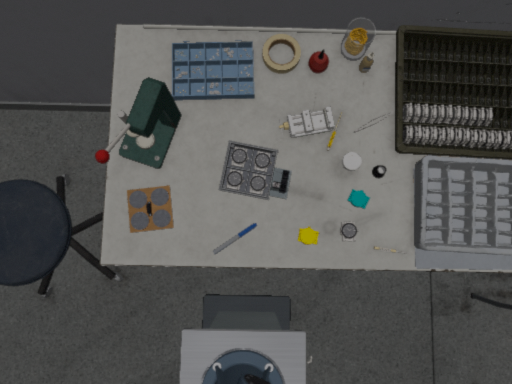

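View pics/side0.png

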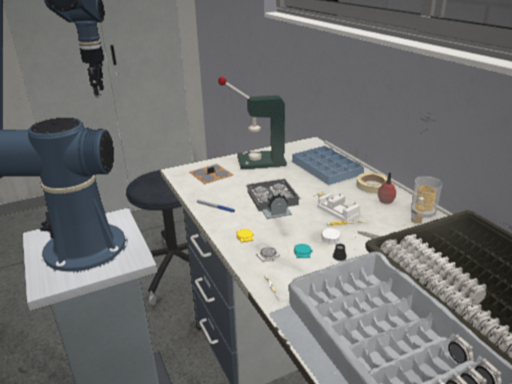

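The top view shows the separator at about (150,209), the tote at (249,170) with its tally housing at (281,181), and the marker at (235,238). The tin is at (352,161) and the loupe at (379,171). There are three watch candidates: yellow (309,236), turquoise (359,199) and steel (349,231). The steel one fits the description, so I'll enlarge it to confirm.

```bash
python3 - <<'E'
from h import *
c=load("top0");im=c[0][:,:,::-1]
a=cv2.resize(im[130:205,210:300],None,fx=6,fy=6,interpolation=cv2.INTER_CUBIC)[:, :]
b=cv2.resize(im[180:250,290:380],None,fx=4,fy=4,interpolation=cv2.INTER_CUBIC)
d=cv2.resize(im[180:240,120:180],None,fx=4,fy=4,interpolation=cv2.INTER_CUBIC)
cv2.imwrite("pics/a.png",a)
w=np.zeros((280,600,3),np.uint8);w[:280,:360]=b;w[:240,360:600]=d
cv2.imwrite("pics/b.png",w)
s=load("side0")[0][:,:,::-1]
cv2.imwrite("pics/s.png",cv2.resize(s[160:290,180:360],None,fx=4,fy=4,interpolation=cv2.INTER_CUBIC))
E
```

```text
(no output)
```

View pics/a.png

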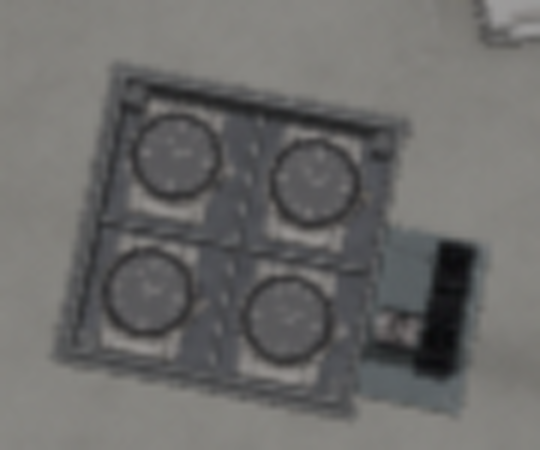

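View pics/b.png

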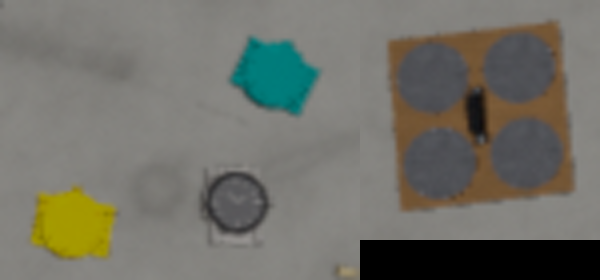

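View pics/s.png

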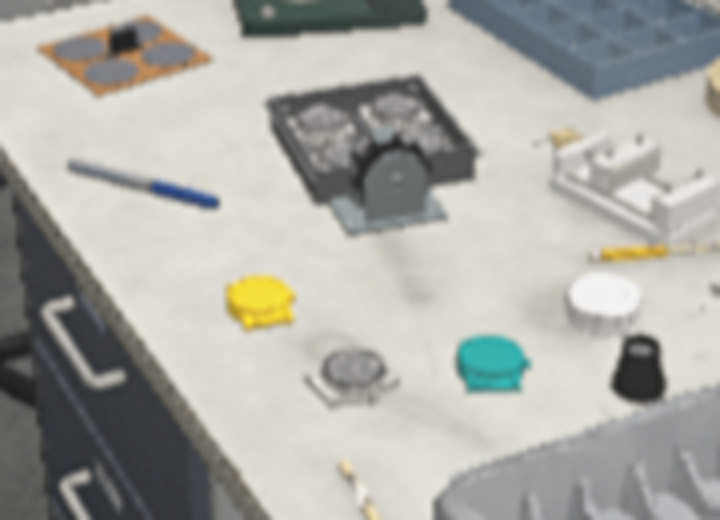

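Each watch candidate in pixels, from the top view and the enlarged crop: yellow (309,236), turquoise (359,199), steel-grey with dial and lugs (349,231). The steel one is bare metal, dial up and loose on the bench, so it is the loose_watch. Next I measure the poses.

```bash
cat > m.py <<'E'
from h import *
def rect(mask,c,z,off=(0,0),up=1):
    cs,_=cv2.findContours(mask.astype(np.uint8),cv2.RETR_EXTERNAL,cv2.CHAIN_APPROX_NONE)
    k=max(cs,key=cv2.contourArea).reshape(-1,2).astype(float)
    P=np.array([ray(c,(u+off[0]),(v+off[1]),z)[:2] for u,v in k])
    return cv2.minAreaRect((P*1000).astype(np.float32)),P
E
python3 - <<'E'
from m import *
c=load("top0");im=c[0].astype(int);hsv=cv2.cvtColor(c[0],cv2.COLOR_RGB2HSV)
def sub(m,x0,y0,x1,y1):
    r=np.zeros_like(m,bool);r[y0:y1,x0:x1]=1;return m&r
# separator
m=sub((im[:,:,0]-im[:,:,2]>25),120,178,180,240)
m=cv2.morphologyEx(m.astype(np.uint8),cv2.MORPH_CLOSE,np.ones((3,3)))
print("sep",rect(m,c,.004)[0])
fin=sub(im.sum(2)<110,140,195,160,225);print("fin px",np.argwhere(fin).mean(0)[::-1],fin.sum(), rect(fin,c,.024)[0])
# pads
for n in ("bench","x"):
    pass
print("bench col",im[200,260],"pad",im[198,139],"totewall",im[150,226:232].tolist(), im[170,218:232].tolist())
print("side cam rows", im[231,335:365].tolist())
s=manip.sense();from scipy.spatial.transform import Rotation as R
print(R.from_quat(s["tool_rot"]).as_matrix().round(3))
E
```

```text
sep ((456.04962158203125, 255.9227294921875), (113.85800170898438, 114.06922912597656), 7.932573318481445)
fin px [148.55555556 208.02777778] 36 ((453.99566650390625, 253.991455078125), (23.54839515686035, 7.737442970275879), 3.0154407024383545)
bench col [130 129 124] pad [80 80 85] totewall [[122, 122, 118], [95, 95, 96], [80, 80, 82], [68, 69, 69], [59, 60, 62], [78, 79, 83]] [[131, 130, 125], [129, 129, 123], [130, 128, 124], [126, 125, 121], [110, 110, 108], [93, 93, 94], [80, 81, 82], [63, 63, 64], [59, 59, 62], [77, 79, 82], [81, 82, 85], [95, 94, 96], [121, 119, 117], [128, 126, 123]]
side cam rows [[122, 121, 117], [124, 123, 119], [125, 123, 119], [121, 120, 116], [114, 112, 109], [87, 84, 80], [63, 61, 61], [59, 58, 60], [95, 94, 94], [98, 98, 98], [90, 89, 91], [89, 88, 90], [89, 88, 91], [89, 88, 90], [91, 90, 92], [91, 89, 92], [90, 89, 92], [90, 89, 90], [92, 91, 93], [90, 89, 90], [73, 73, 73], [59, 58, 57], [95, 93, 90], [116, 115, 111], [129, 128, 124], [130, 129, 125], [129, 127, 123], [128, 126, 123], [131, 129, 125], [131, 130, 127]]
[[-0.001  0.284  0.959]
 [-0.002  0.959 -0.284]
 [-1.    -0.002 -0.   ]]
```

```bash
python3 - <<'E'
from m import *
c=load("top0");im=c[0]
a=cv2.resize(im[135:205,215:297,::-1],None,fx=9,fy=8.5,interpolation=cv2.INTER_LANCZOS4)
a=np.clip((a.astype(float)-30)*2.2,0,255).astype(np.uint8);cv2.imwrite("pics/a2.png",a)
b=cv2.resize(im[215:248,330:368,::-1],None,fx=14,fy=14,interpolation=cv2.INTER_LANCZOS4)
b=np.clip((b.astype(float)-30)*2.,0,255).astype(np.uint8);cv2.imwrite("pics/b2.png",b)
s=load("side0")[0]
w=cv2.resize(s[170:225,240:305,::-1],None,fx=11,fy=10,interpolation=cv2.INTER_LANCZOS4);w=np.clip((w.astype(float)-30)*1.6,0,255).astype(np.uint8);cv2.imwrite("pics/s2.png",w)
E
```

```text
(no output)
```

View pics/a2.png

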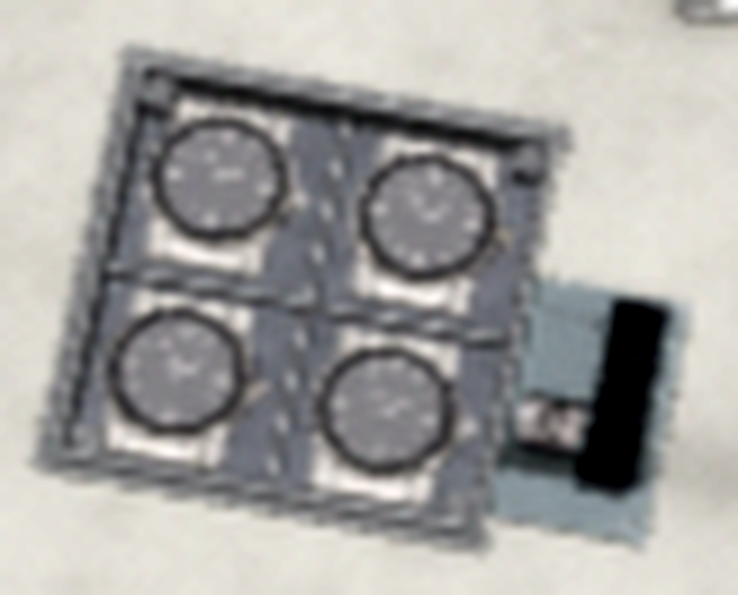

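View pics/b2.png

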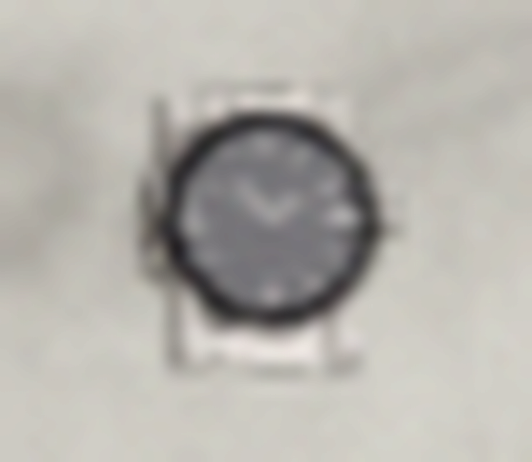

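View pics/s2.png

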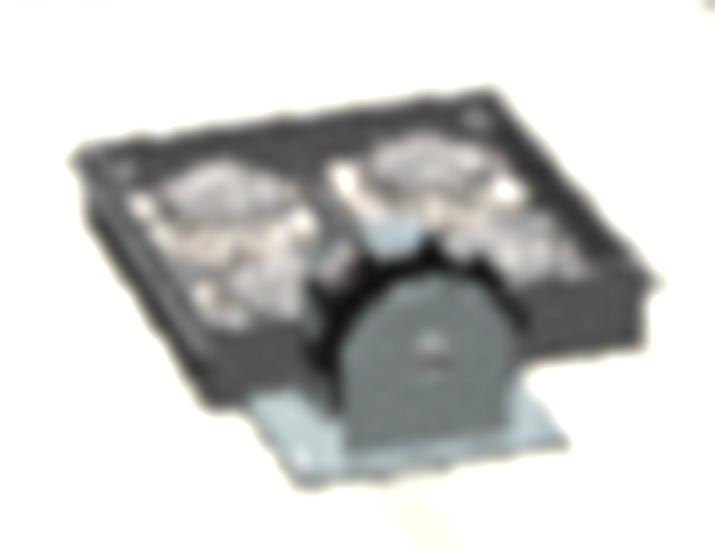

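```bash
python3 - <<'E'
from m import *
c=load("top0");im=c[0]
a=im[178:192,268:292,::-1]
a=cv2.resize(a,None,fx=30,fy=30,interpolation=cv2.INTER_CUBIC)
a=np.clip((a.astype(float)-20)*1.6,0,255).astype(np.uint8);cv2.imwrite("pics/w.png",a)
print(im[178:192,270:286].mean(2).astype(int))
E
```

```text
[[ 77  89  79  94  95  93  94  93  93  92  89  67  28  13  15  18]
 [ 73  84  78  94  95  93  93  94  93  93  87  62  32  25  23  24]
 [ 74  88  83  90  87  89  90  90  92  92  84  45  27  26  25  26]
 [ 75  90  84  78  67  68  72  75  86  86  78  40  24  23  22  22]
 [ 82  80  91  96  94  76  53  43  57  57  52  26  19  21  20  22]
 [ 89  76  99 121 106  73  69  66  87  78  54  27  21  19  16  21]
 [ 83  69  90 107  91  71  86  83  99  90  59  27  15  16  20  28]
 [ 87  66  82  97  88  77  89 100 107  76  38  15  13  16  13  17]
 [ 87  65  65  74  72  72  66  94 104  75  32  13  12  16  12  21]
 [ 72  56  47  38  38  42  48  62  75  60  28  13  13  18  12  20]
 [ 63  53  53  47  41  38  35  37  39  34  26  21  17  17  20  27]
 [ 62  57  57  51  50  47  47  46  42  25  24  21  21  21  23  32]
 [ 80  85  81  70  66  61  58  56  48  24  18  15  13  14  21  35]
 [ 95  96  96  93  93  91  86  82  69  43  30  27  24  21  23  38]]
```

View pics/w.png

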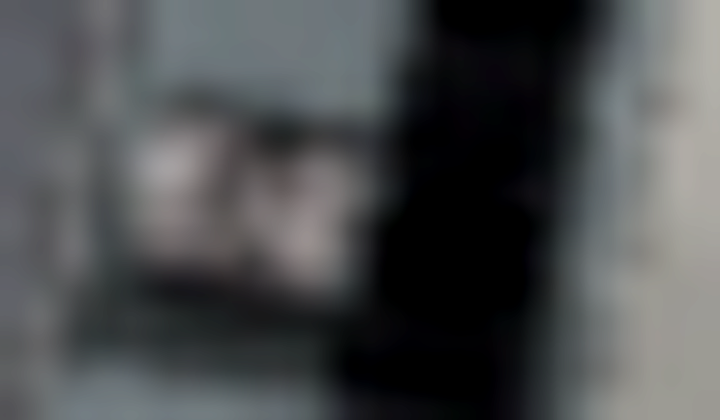

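```bash
cat >> m.py <<'E'
from scipy.optimize import least_squares
def up(c,ch=None,s=8):
    im=c[0].astype(np.float32); g=im.mean(2) if ch is None else ch
    return cv2.resize(g,None,fx=s,fy=s,interpolation=cv2.INTER_CUBIC)
def contour(m,s=8,seed=None):
    cs,_=cv2.findContours(m.astype(np.uint8),cv2.RETR_EXTERNAL,cv2.CHAIN_APPROX_NONE)
    if seed is not None: cs=[k for k in cs if cv2.pointPolygonTest(k,(float(seed[0]*s),float(seed[1]*s)),False)>=0]
    k=max(cs,key=cv2.contourArea).reshape(-1,2)
    return (k+0.5)/s-0.5
def line(P,p0,p1,tol=3,a=.12,b=.88):
    "fit line to contour px near segment p0-p1"
    p0=np.array(p0,float);p1=np.array(p1,float);d=p1-p0;L=np.hypot(*d);d/=L;n=np.array([-d[1],d[0]])
    r=P-p0;t=r@d;e=r@n;q=P[(t>a*L)&(t<b*L)&(abs(e)<tol)]
    v=cv2.fitLine(q.astype(np.float32),cv2.DIST_HUBER,0,.01,.01).ravel();return v[2:],v[:2],len(q)
E
python3 - <<'E'
from m import *
c=load("top0")
g=up(c); P=contour((g<107)&(g>0),seed=(240,165))
f=lambda x,y:(x/9+215,y/8.5+135)
A,B,C,D=f(125,50),f(570,130),f(490,545),f(38,465)
E2=(B[0]+(C[0]-B[0])*.38,B[1]+(C[1]-B[1])*.38)
W={}
for n,p,q,z in(("far",A,B,.032),("left",A,D,.032),("right",B,E2,.032),("near",D,C,0.0)):
    o,d,k=line(P,p,q,2.5)
    X=[ray(c,*(o+d*s),z)[:2]*1000 for s in(-15,15)]
    if n=="near": X2=[ray(c,*(o+d*s),.032)[:2]*1000 for s in(-15,15)]
    v=X[1]-X[0]; W[n]=(X[0],v/np.hypot(*v)); print(n,k,"ang",np.degrees(np.arctan2(v[1],v[0])))
def inter(a,b):
    s=np.linalg.solve(np.array([a[1],-b[1]]).T,b[0]-a[0]);return a[0]+a[1]*s[0]
FL,FR,NL,NR=[inter(W[a],W[b]) for a,b in(("far","left"),("far","right"),("near","left"),("near","right"))]
print(FL,FR,NL,NR); print(np.linalg.norm(FL-FR),np.linalg.norm(FL-NL),np.linalg.norm(FR-NR)); print("tote c",(FL+FR+NL+NR)/4)
# dials of packed watches: z=.023
for u,v in((220,180),(428,215),(178,370),(386,410)):
    u,v=f(u,v); print("dial",ray(c,u-.5,v-.5,.023)[:2]*1000)
# sep pads
hsv=c[0].astype(np.float32); ch=up(c,hsv[:,:,0]-hsv[:,:,2])
S=contour(ch>15,seed=(139,209)); 
(rc,sz,an)=cv2.minAreaRect(np.array([ray(c,*p,.004)[:2]*1000 for p in S],np.float32)); print("sep rect",rc,sz,an)
m=np.zeros(ch.shape,np.uint8);cv2.fillPoly(m,[((S+.5)*8-.5).astype(np.int32)],1);m=cv2.erode(m,np.ones((25,25)))
k=(m>0)&(ch<12); nl,lab,st,ce=cv2.connectedComponentsWithStats(k.astype(np.uint8))
for i in range(1,nl):
    if st[i,4]>2000: p=(ce[i]+.5)/8-.5; print("blob",p.round(2),st[i,4],(ray(c,*p,.0055)[:2]*1000).round(1))
E
```

```text
far 309 ang -99.80642969918884
left 298 ang -9.875198317134867
right 114 ang -10.457485788961174
near 306 ang -100.40465840739819
[638.23360292  52.13685831] [615.96037775 -76.72514332] [510.34640382  74.399707  ] [486.96872593 -52.91694146]
130.77274954693146 129.81051622779896 131.17041098014997
tote c [562.8772776   -0.77637987]
dial [599.10633632  23.91894556]
dial [589.46888163 -37.2764887 ]
dial [539.05063584  34.58503113]
dial [527.94844864 -26.22015832]
sep rect (456.1532287597656, 256.20574951171875) (117.03965759277344, 117.00800323486328) 7.906086444854736
blob [159.31 196.44] 14689 [488.2 231.8]
blob [137.67 198.95] 14683 [480.3 288.3]
blob [148.63 208.28] 2307 [456.3 258.2]
blob [161.16 217.89] 14875 [431.7 224.1]
blob [139.42 220.39] 15158 [423.9 280.6]
```

```bash
python3 - <<'E'
from m import *
c=load("top0"); g=up(c)
def ring(g,u0,v0,z,thr=85):
    m=(g<thr).astype(np.uint8); r=np.zeros_like(m); cv2.circle(r,(int(u0*8+4),int(v0*8+4)),int(8.8*8),1,-1)
    P=contour(m&r,seed=(u0,v0)) 
    X=np.array([ray(c,*p,z)[:2]*1000 for p in P])
    s=least_squares(lambda q:np.hypot(*(X-q[:2]).T)-q[2],[*X.mean(0),20],loss="soft_l1"); return s.x,np.abs(s.fun).mean()
m=lambda x,y:(x/9+215-.5,y/8.5+135-.5)
u,v=270/14+330-.5,218/14+215-.5
for t in(75,85): print("watch",ring(g,u,v,.016,t))
for p in((220,180),(428,215),(178,370),(386,410)):
    print("packed",ring(g,*m(*p),.022,65))
# lugs: bright edges
b=lambda x,y:ray(c,x/14+330-.5,y/14+215-.5,.008)[:2]*1000
for p in((175,370),(158,100),(340,365),(325,95)): print(b(*p))
cs=load("side0"); print("side proj watch top", proj(cs,[.3887,-.252,.017]))
E
```

```text
watch (array([ 409.28154338, -266.38890681,   19.68671724]), np.float64(0.3993007216955327))
watch (array([ 409.2510041 , -266.21563279,   20.33591239]), np.float64(0.5193338597626118))Traceback (most recent call last):
  File "<stdin>", line 12, in <module>
  File "<stdin>", line 5, in ring
  File "m.py", line 14, in contour
    k=max(cs,key=cv2.contourArea).reshape(-1,2)
      ~~~^^^^^^^^^^^^^^^^^^^^^^^^
ValueError: max() iterable argument is empty
```

```bash
python3 - <<'E'
from m import *
cs=load("side0")
print("watch",proj(cs,[.4093,-.2663,.017]))
print("sep", proj(cs,[.456,.2562,.004]), "fin top",proj(cs,[.456,.2562,.024]))
th=np.radians(-10.1);R=np.array([[np.cos(th),-np.sin(th)],[np.sin(th),np.cos(th)]]);c0=np.array([562.9,-0.8])
for a in((64,64),(64,-64),(-64,64),(-64,-64)):
    X=c0+R@a; p=proj(cs,[*X/1000,.032]); print(a,X.round(1),p.round(1),((p-[240,170]+.5)*[11,10]).round())
p=proj(cs,[*(c0+R@[0,-100])/1000,.061]);print(((p-[240,170]+.5)*[11,10]).round())
# tote hub from top: black rim mask
c=load("top0");g=up(c);m=g<45;m[:,:268*8]=0;m[:,296*8:]=0;m[:170*8]=0;m[200*8:]=0
P=contour(m);P=P[P[:,1]>0]
X=np.array([ray(c,*p,.064)[:2]*1000 for p in P])
L=(X-c0)@R;print("rim in tote frame: min",np.percentile(L,2,axis=0),"max",np.percentile(L,98,axis=0))
r=cv2.minAreaRect(X.astype(np.float32));print(r)
E
```

```text
watch [266.91527122 251.59083661]
sep [209.90318234 172.87025885] fin top [209.50917866 167.71858201]
(64, 64) [637.1  51. ] [283.7 177.7] [486.  82.]
(64, -64) [614.7 -75. ] [297.7 195.7] [640. 262.]
(-64, 64) [511.1  73.4] [246.  183.4] [ 72. 139.]
(-64, -64) [488.7 -52.6] [257.3 202.2] [195. 327.]
[465. 265.]
rim in tote frame: min [ -47.54800292 -104.46029511] max [  8.79341132 -71.9713925 ]
((526.1910400390625, -91.7786865234375), (32.96469497680664, 56.918922424316406), 58.49336624145508)
```

```bash
python3 - <<'E'
from m import *
c=load("top0")
th=np.radians(-10.1);R=np.array([[np.cos(th),-np.sin(th)],[np.sin(th),np.cos(th)]]);c0=np.array([562.9,-0.8])
f=lambda x,y:(x/9+215-.5,y/8.5+135-.5)
for p in((640,300),(610,490),(612,305),(665,310),(583,480),(637,485),(625,395),(600,390),(655,395)):
    for z in(.037,.064): print(p,z,((ray(c,*f(*p),z)[:2]*1000-c0)@R).round(1),end=" ")
    print()
for p in((530,275),(690,300),(640,540),(490,510)): print("base",((ray(c,*f(*p),.003)[:2]*1000-c0)@R).round(1))
E
```

```text
(640, 300) 0.037 [ 15.7 -96.6] (640, 300) 0.064 [ 10.1 -95.4] 
(610, 490) 0.037 [-43.6 -99.1] (610, 490) 0.064 [-47.7 -97.9] 
(612, 305) 0.037 [ 12.5 -89. ] (612, 305) 0.064 [  7.1 -88. ] 
(665, 310) 0.037 [  14.1 -104.3] (665, 310) 0.064 [   8.6 -102.9] 
(583, 480) 0.037 [-42.1 -91. ] (583, 480) 0.064 [-46.2 -89.9] 
(637, 485) 0.037 [ -40.6 -106.5] (637, 485) 0.064 [ -44.7 -105. ] 
(625, 395) 0.037 [-14.1 -97.9] (625, 395) 0.064 [-18.9 -96.7] 
(600, 390) 0.037 [-14.  -90.5] (600, 390) 0.064 [-18.8 -89.5] 
(655, 395) 0.037 [ -12.4 -106.4] (655, 395) 0.064 [ -17.2 -104.9] 
base [ 24.  -64.4]
base [  25.6 -112.7]
base [ -52.3 -112.4]
base [-51.7 -67.1]
```

```bash
cat >> m.py <<'E'
def tri(obs):
    A=[];b=[]
    for c,(u,v) in obs:
        _,K,R,t=c;P=K@np.c_[R,t];A+=[u*P[2]-P[0],v*P[2]-P[1]]
    A=np.array(A);return np.linalg.lstsq(A[:,:3],-A[:,3],rcond=None)[0]
from scipy.spatial.transform import Rotation as Ro
def go(x,y,z,yaw=None):
    "shift needed (cm, tool axes) and twist to reach x,y,z(mm), tool-y yaw deg; mod 180"
    s=manip.sense();M=Ro.from_quat(s["tool_rot"]).as_matrix();d=M.T@(np.array([x,y,z])/1000-s["tcp_pos"])*100
    cur=np.degrees(np.arctan2(M[1,1],M[0,1])); tw=None
    if yaw is not None: tw=-np.radians((yaw-cur+90)%180-90)
    print("lin cm",d.round(2),"twist",tw, "cur tcp",(s["tcp_pos"]*1000).round(1),"yaw",cur.round(2),"tilt",M[:,0].round(4),"t",round(s["t"],2),"F",s["force"].round(1),"gap",round(s["finger_gap"],3))
E
python3 - <<'E'
from m import *
a,b=load("top0"),load("side0")
print("knob",tri([(a,(102,156)),(b,(222,81))]))
go(456,256.2,120,97.93)
E
```

```text
knob [0.5278032  0.27673488 0.31339524]
lin cm [ 11.08 -24.91  36.47] twist -0.4261894053714198 cur tcp [177.1 598.7 230.4] yaw 73.51 tilt [-9.0e-04 -1.7e-03 -1.0e+00] t 0.1 F [-0.6 -0.7 -0.8] gap 0.997
```

```bash
python3 - <<'E'
from m import *
a,b=load("top0"),load("side0")
L=[]
for c in(a,b):
    im=c[0].astype(int);m=((im[:,:,0]>90)&(im[:,:,1]<50)&(im[:,:,2]<60)).astype(np.uint8)
    n,l,s,ce=cv2.connectedComponentsWithStats(m)
    print([(ce[i].round(1).tolist(),int(s[i,4])) for i in range(1,n) if s[i,4]>8])
cv2.imwrite("pics/g.png",cv2.resize(b[0][0:180,0:240,::-1],None,fx=3.3,fy=3.3,interpolation=cv2.INTER_CUBIC))
E
```

```text
[([319.1, 57.6], 69), ([101.0, 154.5], 97)]
[([221.8, 80.6], 35)]
```

View pics/g.png

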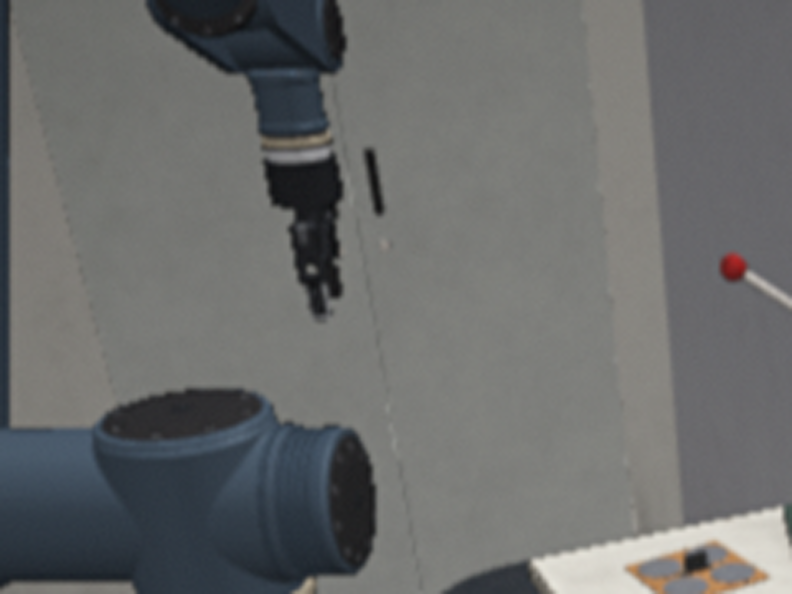

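```bash
python3 -m jog '{"linear":[[2,-5,7],[4,-9,13],[6,-13,19],[8,-17,25],[9.5,-21,31],[10.5,-23.5,34.5],[11.1,-24.9,36.5],[11.1,-24.9,36.5],[11.1,-24.9,36.5],[11.1,-24.9,36.5],[11.1,-24.9,36.5],[11.1,-24.9,36.5],[11.1,-24.9,36.5],[11.1,-24.9,36.5],[11.1,-24.9,36.5]],"twist":[-0.1,-0.2,-0.3,-0.426,-0.426,-0.426,-0.426,-0.426,-0.426,-0.426,-0.426,-0.426,-0.426,-0.426,-0.426],"claw":[-0.3,-0.3,-0.3,-0.3,-0.3,-0.3,-0.3,-0.3,-0.3,-0.3,-0.3,-0.3,-0.3,-0.3,-0.3]}' 60; python3 - <<'E'
from m import *
go(456,256.2,120,97.93)
c=snap("top","t1");d=snap("side","s1")
w=np.hstack([cv2.resize(c[0][90:250,60:230],None,fx=2.2,fy=2.2),cv2.resize(d[0][20:190,130:290],None,fx=2.35,fy=352/170)])
cv2.imwrite("pics/v1.png",w[:,:,::-1])
E
```

```text
t: 1.35
tcp_pos: [0.4556, 0.2577, 0.1204]
tool_rot: [-0.049, 0.706, 0.049, 0.705]
force: [0.1, -0.4, 1.3]
finger_gap: 0.35
lin cm [ 0.04 -0.16  0.02] twist 0.0011112601778479427 cur tcp [455.6 257.7 120.4] yaw 97.99 tilt [-8.e-04  0.e+00 -1.e+00] t 1.35 F [ 0.1 -0.4  1.3] gap 0.35
```

View pics/v1.png

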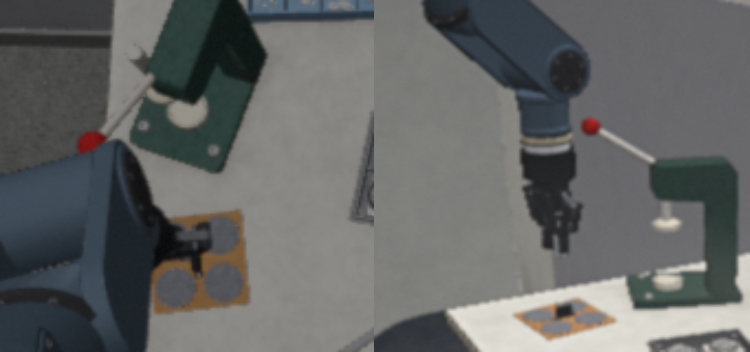

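```bash
python3 -m jog '{"linear":[[2,0,0],[4,0,0],[6,0,0],[8,0,0],[9,0,0],[9,0,0],[9,0,0]],"twist":[0,0,0,0,0,0,0],"claw":[-0.3,-0.3,-0.3,-0.3,-0.3,-0.3,-0.3]}'; python3 - <<'E'
from m import *
go(456,256.2,7,97.93)
c=snap("top","t2");d=snap("side","s2")
w=np.hstack([cv2.resize(c[0][90:250,60:230],None,fx=2.2,fy=2.2),cv2.resize(d[0][40:210,130:290],None,fx=2.35,fy=352/170)])
cv2.imwrite("pics/v2.png",w[:,:,::-1])
cv2.imwrite("pics/v2b.png",cv2.resize(d[0][110:200,165:265,::-1],None,fx=6,fy=6,interpolation=cv2.INTER_CUBIC))
E
```

```text
t: 2.03
tcp_pos: [0.4562, 0.2576, 0.0303]
tool_rot: [-0.049, 0.706, 0.049, 0.705]
force: [-0.5, 0.9, -0.5]
finger_gap: 0.35
lin cm [ 2.33 -0.13 -0.03] twist 0.0011598494489121073 cur tcp [456.2 257.6  30.3] yaw 98.0 tilt [-6.e-04 -2.e-04 -1.e+00] t 2.03 F [-0.5  0.9 -0.5] gap 0.35
```

View pics/v2.png

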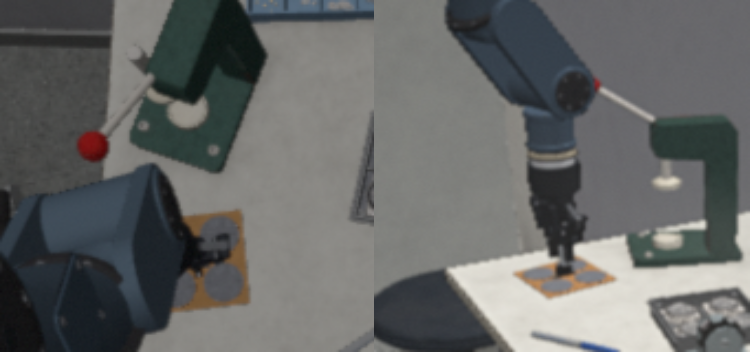

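View pics/v2b.png

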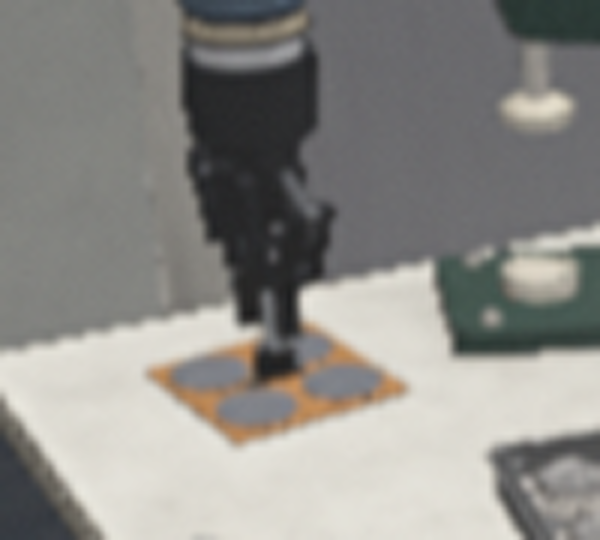

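Knob clears the wrist, and the fingers straddle the fin. I descend and grip.

```bash
python3 -m jog '{"linear":[[1,-0.13,0],[1.8,-0.13,0],[2.3,-0.13,0],[2.3,-0.13,0],[2.3,-0.13,0],[2.3,-0.13,0],[2.3,-0.13,0],[2.3,-0.13,0],[2.3,-0.13,0],[2.3,-0.13,0]],"twist":[0,0,0,0,0,0,0,0,0,0],"claw":[-0.3,-0.3,-0.3,-0.3,-1,-1,-1,-1,-1,-1]}' 60; python3 -m jog '{"linear":[[-1,0,0],[-2,0,0],[-3.5,0,0],[-5,0,0],[-6.5,0,0],[-8,0,0],[-8,0,0],[-8,0,0]],"twist":[0,0,0,0,0,0,0,0],"claw":[-1,-1,-1,-1,-1,-1,-1,-1]}'; python3 - <<'E'
from m import *
go(562.9,-.8,87,79.9)
c=snap("top","t3");d=snap("side","s3")
w=np.hstack([cv2.resize(c[0][90:250,60:230],None,fx=2.2,fy=2.2),cv2.resize(d[0][40:210,130:290],None,fx=2.35,fy=352/170)])
cv2.imwrite("pics/v3.png",w[:,:,::-1])
E
```

```text
t: 2.97
tcp_pos: [0.4568, 0.2556, 0.0073]
tool_rot: [-0.049, 0.705, 0.049, 0.705]
force: [0.4, -0.2, -1.7]
finger_gap: 0.082
t: 3.63
tcp_pos: [0.4576, 0.2559, 0.0887]
tool_rot: [-0.049, 0.704, 0.049, 0.707]
force: [-0.8, -0.2, -1.4]
finger_gap: 0.092
lin cm [  0.18 -26.88   6.89] twist 0.3145770331560535 cur tcp [457.6 255.9  88.7] yaw 97.92 tilt [ 3.e-03  9.e-04 -1.e+00] t 3.63 F [-0.8 -0.2 -1.4] gap 0.092
```

View pics/v3.png

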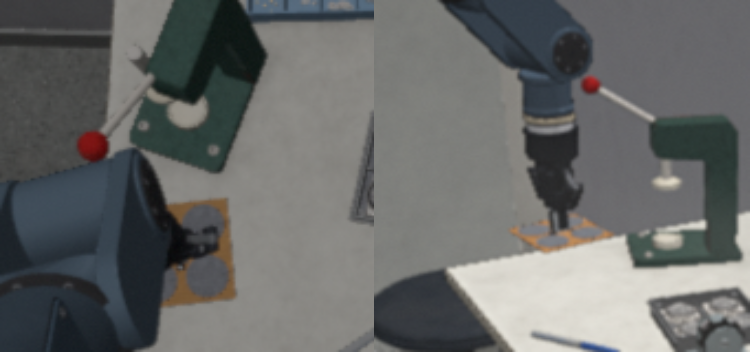

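```bash
python3 -m jog '{"linear":[[0,-1,0.3],[0,-2.5,0.7],[0,-4.5,1.2],[0,-7,1.8],[0,-9.5,2.5],[0,-12,3.1],[0,-14.5,3.8],[0,-17,4.4],[0,-19.5,5],[0,-22,5.6],[0,-24,6.1],[0,-25.5,6.5],[0,-26.4,6.8],[0,-26.9,6.9],[0,-26.9,6.9],[0,-26.9,6.9],[0,-26.9,6.9],[0,-26.9,6.9]],"twist":[0.03,0.06,0.1,0.14,0.18,0.22,0.26,0.29,0.31,0.315,0.315,0.315,0.315,0.315,0.315,0.315,0.315,0.315],"claw":[-1,-1,-1,-1,-1,-1,-1,-1,-1,-1,-1,-1,-1,-1,-1,-1,-1,-1]}'; python3 - <<'E'
from m import *
go(563.3,-1.1,50,79.9)
c=snap("top","t4");d=snap("side","s4")
w=np.hstack([cv2.resize(c[0][120:220,190:300],None,fx=3.5,fy=3.5),cv2.resize(d[0][110:230,220:330],None,fx=3.5,fy=350/120)])
cv2.imwrite("pics/v4.png",w[:,:,::-1])
E
```

```text
t: 5.23
tcp_pos: [0.5616, -0.0002, 0.0873]
tool_rot: [0.062, 0.705, -0.062, 0.704]
force: [0.1, -0.6, -2.3]
finger_gap: 0.088
lin cm [ 3.73 -0.06  0.19] twist 0.0008251688685751889 cur tcp [ 5.616e+02 -2.000e-01  8.730e+01] yaw 79.95 tilt [-9.e-04  3.e-04 -1.e+00] t 5.23 F [ 0.1 -0.6 -2.3] gap 0.088
```

View pics/v4.png

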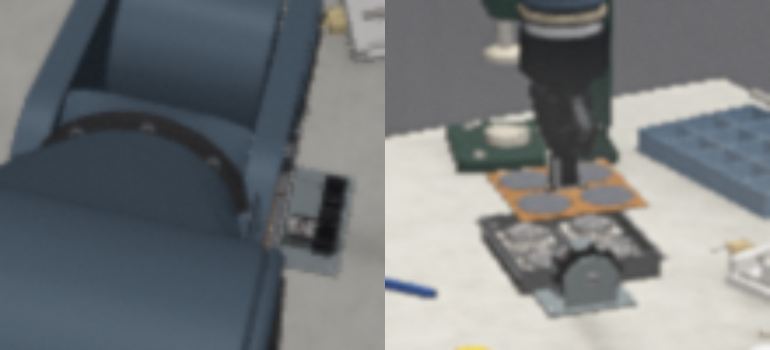

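```bash
python3 -m jog '{"linear":[[1,-0.06,0.19],[2,-0.06,0.19],[3,-0.06,0.19],[3.9,-0.06,0.19],[3.9,-0.06,0.19],[3.9,-0.06,0.19],[3.9,-0.06,0.19]],"twist":[0,0,0,0,0,0,0],"claw":[-1,-1,-1,-1,-1,-1,-1]}'; python3 - <<'E'
from m import *
go(563.3,-1.1,50,79.9)
d=snap("side","s5")
w=np.hstack([cv2.resize(d[0][150:220,235:310],None,fx=10,fy=8,interpolation=cv2.INTER_CUBIC)])
cv2.imwrite("pics/v5.png",w[:,:,::-1])
E
```

```text
t: 5.92
tcp_pos: [0.564, -0.0023, 0.048]
tool_rot: [0.062, 0.704, -0.062, 0.704]
force: [0.3, -0.4, -1.0]
finger_gap: 0.086
lin cm [-0.2   0.1  -0.09] twist -0.0006176261219175868 cur tcp [564.   -2.3  48. ] yaw 79.86 tilt [-4.e-04  1.e-04 -1.e+00] t 5.92 F [ 0.3 -0.4 -1. ] gap 0.086
```

View pics/v5.png

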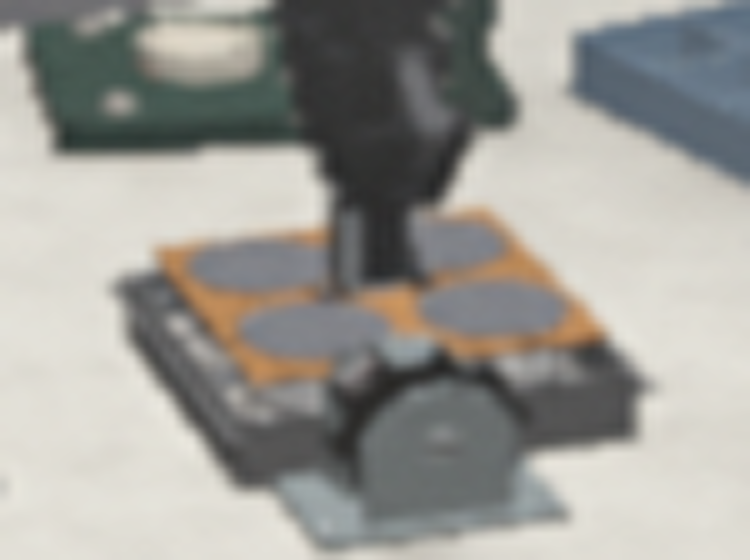

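```bash
cat >> m.py <<'E'
def lines(c,P,corn,z,segs,tol=1.5):
    W={}
    for n,(p,q,a,b) in segs.items():
        o,d,k=line(P,corn[p],corn[q],tol,a,b)
        X=[ray(c,*(o+d*s),z)[:2]*1000 for s in(-10,10)];v=X[1]-X[0];W[n]=(X[0],v/np.hypot(*v),k)
    return W
def inter(a,b):
    s=np.linalg.solve(np.array([a[1],-b[1]]).T,b[0]-a[0]);return a[0]+a[1]*s[0]
E
python3 - <<'E'
from m import *
c=load("s5");im=c[0].astype(np.float32)
ch=up(c,im[:,:,0]-im[:,:,2]);ch=cv2.GaussianBlur(ch,(0,0),3)
m=(ch>22).astype(np.uint8);r=np.zeros_like(m);r[170*8:205*8,245*8:300*8]=1;m&=r
m=cv2.morphologyEx(m,cv2.MORPH_CLOSE,np.ones((9,9)))
P=contour(m)
f=lambda x,y:(x/10+235-.5,y/8+150-.5)
C=dict(L=f(158,248),F=f(490,210),R=f(607,335),N=f(258,383))
S=dict(left=("L","N",.1,.9),right=("F","R",.1,.9),far=("F","L",.05,.25),near=("R","N",.05,.35))
# far edge: both ends
W=lines(c,P,C,.0447,S)
q=[inter(W[a],W[b]) for a,b in(("far","left"),("far","right"),("near","left"),("near","right"))]
print({k:(w[2],np.degrees(np.arctan2(w[1][1],w[1][0])).round(1)) for k,w in W.items()});print(np.array(q).round(1),np.mean(q,0))
print("lens",[np.linalg.norm(q[i]-q[j]).round(1) for i,j in((0,1),(2,3),(0,2),(1,3))])
# tote rim in s0
c=load("side0");g=cv2.GaussianBlur(up(c),(0,0),2);P=contour(g<130,seed=(250,190))
f=lambda x,y:(x/11+240-.5,y/10+170-.5)
C=dict(L=f(78,155),F=f(493,92),R=f(655,280),N=f(205,400))
cv=np.array(cv2.approxPolyDP(((P)*8).astype(np.int32).reshape(-1,1,2),20,True)).reshape(-1,2)/8;print(cv.round(1).tolist())
W=lines(c,P,C,.032,dict(far=("L","F",.1,.9),right=("F","R",.1,.85)))
print({k:(w[2],np.degrees(np.arctan2(w[1][1],w[1][0])).round(1)) for k,w in W.items()});k=inter(W["far"],W["right"]);print("tote far corner",k)
th=np.radians(-10.1);Rm=np.array([[np.cos(th),-np.sin(th)],[np.sin(th),np.cos(th)]])
print("tote centre from side",k-Rm@[64,64])
E
```

```text
Traceback (most recent call last):
  File "m.py", line 36, in lines
    o,d,k=line(P,corn[p],corn[q],tol,a,b)
          ~~~~^^^^^^^^^^^^^^^^^^^^^^^^^^^
  File "m.py", line 20, in line
    v=cv2.fitLine(q.astype(np.float32),cv2.DIST_HUBER,0,.01,.01).ravel();return v[2:],v[:2],len(q)
      ~~~~~~~~~~~^^^^^^^^^^^^^^^^^^^^^^^^^^^^^^^^^^^^^^^^^^^^^^^
cv2.error: OpenCV(4.12.0) /io/opencv/modules/imgproc/src/linefit.cpp:50: error: (-215:Assertion failed) count > 0 in function 'fitLine2D_wods'
```

```bash
cat > sh.py <<'E'
from m import *
def allc(m,s=8):
    cs,_=cv2.findContours(m.astype(np.uint8),cv2.RETR_EXTERNAL,cv2.CHAIN_APPROX_NONE)
    return (np.vstack([k.reshape(-1,2) for k in cs if cv2.contourArea(k)>200])+.5)/s-.5
def sheet(c,f,C,z,thr=30):
    im=c[0].astype(np.float32)
    ch=up(c,im[:,:,0]-im[:,:,2]);m=(ch>thr)
    P=allc(m);W={}
    S=dict(left=("L","N",.1,.9),right=("F","R",.1,.9),far=("F","L",.05,.95),near=("R","N",.05,.95))
    W=lines(c,P,{k:f(*v) for k,v in C.items()},z,S,1.2)
    q=[inter(W[a],W[b]) for a,b in(("far","left"),("far","right"),("near","left"),("near","right"))]
    print({k:(w[2],np.degrees(np.arctan2(w[1][1],w[1][0])).round(1)) for k,w in W.items()});print(np.array(q).round(1).tolist(),np.mean(q,0))
    print("lens",[np.linalg.norm(q[i]-q[j]).round(1) for i,j in((0,1),(2,3),(0,2),(1,3))])
E
python3 - <<'E'
from sh import *
f=lambda x,y:(x/10+235-.5,y/8+150-.5)
for t in(20,30): sheet(load("s5"),f,dict(L=(158,248),F=(490,210),R=(607,335),N=(258,383)),.0447,t)
c=load("side0");g=up(c);P=allc(g<130)
f=lambda x,y:(x/11+240-.5,y/10+170-.5)
C={k:f(*v) for k,v in dict(L=(78,155),F=(493,92),R=(655,280),N=(205,400)).items()}
W=lines(c,P,C,.032,dict(far=("L","F",.1,.9),right=("F","R",.1,.85)))
print({k:(w[2],np.degrees(np.arctan2(w[1][1],w[1][0])).round(1)) for k,w in W.items()});k=inter(W["far"],W["right"]);print("tote far corner",k)
th=np.radians(-10.1);Rm=np.array([[np.cos(th),-np.sin(th)],[np.sin(th),np.cos(th)]])
print("tote centre from side",k-Rm@[64,64])
E
```

```text
{'left': (59, np.float64(-100.3)), 'right': (105, np.float64(-100.6)), 'far': (185, np.float64(-14.0)), 'near': (174, np.float64(-10.9))}
[[518.2, 69.8], [633.8, 41.0], [495.9, -53.3], [612.1, -75.6]] [565.03224478  -4.5472161 ]
lens [np.float64(119.1), np.float64(118.3), np.float64(125.1), np.float64(118.7)]
{'left': (106, np.float64(-99.9)), 'right': (123, np.float64(-100.8)), 'far': (165, np.float64(-13.4)), 'near': (174, np.float64(-10.7))}
[[518.1, 68.0], [632.4, 40.7], [497.2, -52.3], [610.6, -73.8]] [564.59318585  -4.33990354]
lens [np.float64(117.5), np.float64(115.5), np.float64(122.1), np.float64(116.5)]
{'far': (242, np.float64(-9.7)), 'right': (117, np.float64(-99.9))}
tote far corner [635.21725266  44.83977485]
tote centre from side [560.98557867  -6.9449582 ]
```

```bash
cat >> sh.py <<'E'
def pads(c,boxes,z):
    im=c[0].astype(np.float32); ch=up(c,im[:,:,0]-im[:,:,2]);g=up(c)
    out=[]
    for u,v in boxes:
        m=((ch<10)&(g>60)&(g<150)).astype(np.uint8)
        n,l,s,ce=cv2.connectedComponentsWithStats(m,connectivity=4)
        i=l[int(v*8+4),int(u*8+4)]; p=(ce[i]+.5)/8-.5; X=ray(c,*p,z)[:2]*1000; out.append(X); print("pad",p.round(2),s[i].tolist(),X.round(1))
    return np.array(out)
E
python3 - <<'E'
from sh import *
f=lambda x,y:(x/10+235-.5,y/8+150-.5)
g=lambda x,y:(x/4+180-.5,y/4+160-.5)
pads(load("side0"),[g(80,47),g(110,71),g(165,55)],.0055)
pads(load("s5"),[f(315,330),f(500,308),f(250,265),f(460,242)],.0462)
E
```

```text
pad [199.44 171.61] [1554, 1356, 92, 40, 2723] [426.1 280.6]
pad [207.31 177.44] [1613, 1401, 97, 42, 2985] [434.1 223.9]
pad [221.64 173.13] [1730, 1371, 93, 38, 2728] [490.4 231.6]
pad [272.72 201.62] [1973, 1470, 424, 281, 53262] [519.  -93.2]
pad [283.82 188.1 ] [2219, 1485, 110, 47, 4156] [588.4 -35.6]
pad [225.22 161.15] [0, 0, 4096, 3072, 7278905] [507.9 235.1]
pad [225.22 161.15] [0, 0, 4096, 3072, 7278905] [507.9 235.1]
```

```bash
python3 - <<'E'
from sh import *
c=load("top0");g=up(c)
th=np.radians(-10.1);R=np.array([[np.cos(th),-np.sin(th)],[np.sin(th),np.cos(th)]])
f=lambda x,y:(x/9+215-.5,y/8.5+135-.5)
def ringfit(u,v,z,thr):
    for _ in range(3):
        ys,xs=np.nonzero(g<thr);px=np.c_[(xs+.5)/8-.5,(ys+.5)/8-.5];d=np.hypot(px[:,0]-u,px[:,1]-v)
        px=px[(d>5.8)&(d<8.6)]
        X=np.array([ray(c,*p,z)[:2]*1000 for p in px[::5]])
        s=least_squares(lambda q:np.hypot(*(X-q[:2]).T)-q[2],[*X.mean(0),19],loss="soft_l1")
        p=proj(c,[s.x[0]/1000,s.x[1]/1000,z]);u,v=p
    return s.x,len(X)
o=R@[1,2];cs=[]
for p,k in zip(((220,180),(428,215),(178,370),(386,410)),((31,31),(31,-31),(-31,31),(-31,-31))):
    s,n=ringfit(*f(*p),.0225,62);q=s[:2]-R@np.array(k);cs.append(q);print(s.round(1),n,"centre+off",q.round(1),"minus(1,2)",(q-o).round(1))
print(np.mean(cs,0),np.mean(cs,0)-o)
print("loose",ringfit(270/14+330-.5,218/14+215-.5,.0165,75))
# inner walls etc: profile across left/right & far/near through several tote coords
def prof(a,b,z,n=45):
    q=[]
    for s in np.linspace(0,1,n):
        X=np.array([562.9,-.8])+R@(np.array(a)*(1-s)+np.array(b)*s);p=proj(c,[X[0]/1000,X[1]/1000,z])
        q.append(cv2.remap(c[0].astype(np.float32).mean(2),np.float32([[p[0]]]),np.float32([[p[1]]]),cv2.INTER_CUBIC)[0,0])
    return np.array(q).astype(int)
for x in(-45,-15,15,45): print("L",prof((x,75),(x,50),.032,26).tolist()); print("R",prof((x,-75),(x,-50),.032,26).tolist())
for y in(-45,-15,15,45): print("F",prof((75,y),(50,y),.032,26).tolist()); print("N",prof((-75,y),(-50,y),.032,26).tolist())
E
```

```text
[599.5  24.1  18.3] 279 centre+off [563.6  -1. ] minus(1,2) [562.2  -2.8]
[588.9 -37.1  18.4] 325 centre+off [563.8  -1.1] minus(1,2) [562.5  -2.9]
[538.5  34.7  18.4] 374 centre+off [563.5  -1.3] minus(1,2) [562.2  -3.1]
[528.  -26.3  18.3] 317 centre+off [564.   -1.2] minus(1,2) [562.6  -3. ]
[563.71485323  -1.13346798] [562.37961659  -2.92710761]
loose (array([ 409.31647655, -266.49292036,   18.08826442]), 785)
L [128, 128, 129, 129, 129, 128, 128, 126, 119, 111, 102, 93, 87, 82, 84, 85, 76, 63, 55, 59, 69, 77, 80, 82, 84, 86]
R [95, 95, 95, 95, 95, 94, 93, 91, 89, 89, 89, 86, 82, 80, 81, 84, 85, 84, 84, 84, 83, 82, 80, 78, 83, 94]
L [125, 125, 125, 125, 125, 125, 125, 123, 120, 115, 106, 99, 91, 87, 83, 77, 70, 64, 58, 57, 62, 69, 77, 81, 81, 83]
R [90, 91, 91, 91, 93, 94, 91, 86, 80, 79, 83, 83, 79, 75, 73, 75, 77, 78, 79, 79, 80, 80, 81, 80, 84, 93]
L [129, 128, 128, 128, 127, 126, 125, 125, 121, 112, 103, 93, 86, 82, 80, 83, 83, 73, 63, 60, 67, 78, 83, 83, 83, 85]
R [99, 100, 100, 99, 97, 96, 94, 89, 83, 82, 86, 91, 90, 85, 81, 81, 82, 83, 83, 83, 84, 84, 83, 81, 79, 78]
L [12
[... 504 characters left out ...]
0, 130, 128, 122, 116, 110, 106, 105, 97, 82, 65, 50, 40, 39, 42, 49, 63, 81, 94, 106, 110]
N [133, 134, 133, 127, 120, 111, 105, 101, 91, 80, 72, 75, 85, 92, 89, 83, 86, 97, 108, 114, 115, 114, 115, 114, 113, 112]
F [132, 132, 132, 131, 131, 130, 129, 129, 124, 117, 109, 101, 99, 96, 83, 66, 51, 40, 38, 42, 49, 61, 77, 94, 109, 120]
N [131, 130, 129, 130, 126, 119, 110, 99, 89, 82, 79, 84, 89, 85, 78, 79, 90, 105, 117, 123, 125, 127, 126, 123, 122, 121]
F [129, 129, 129, 130, 130, 129, 127, 125, 120, 112, 105, 97, 93, 95, 90, 73, 55, 40, 35, 39, 50, 63, 78, 97, 110, 119]
N [129, 130, 131, 131, 124, 115, 104, 94, 88, 82, 81, 83, 83, 80, 79, 82, 89, 98, 107, 113, 119, 122, 123, 121, 117, 109]
```

```bash
python3 -m jog '{"linear":[[0.2,0.12,0],[0.4,0.12,0],[0.6,0.12,0],[0.6,0.12,0],[0.6,0.12,0],[0.6,0.12,0]],"twist":[0,0,0,0,0,0],"claw":[-1,-1,-1,-1,-1,-1]}'; python3 - <<'E'
from m import *
go(564,-1.1,31.4,79.9)
E
```

```text
t: 6.47
tcp_pos: [0.5643, -0.0011, 0.0423]
tool_rot: [0.062, 0.704, -0.062, 0.704]
force: [0.5, -0.7, -1.0]
finger_gap: 0.085
lin cm [ 1.09 -0.01 -0.02] twist -0.0005236120888778206 cur tcp [564.3  -1.1  42.3] yaw 79.87 tilt [ 0. -0. -1.] t 6.47 F [ 0.5 -0.7 -1. ] gap 0.085
```

```bash
python3 -m jog '{"linear":[[0.2,0,0],[0.4,0,0],[0.6,0,0],[0.8,0,0],[1.0,0,0],[1.05,0,0],[1.05,0,0],[1.05,0,0]],"twist":[0,0,0,0,0,0,0,0],"claw":[-1,-1,-1,-1,-1,-1,-1,-1]}'; python3 - <<'E'
from m import *
go(564,-1.1,31.4,79.9)
d=snap("side","s6")
w=cv2.resize(d[0][150:220,235:310],None,fx=10,fy=8,interpolation=cv2.INTER_CUBIC)
cv2.imwrite("pics/v6.png",w[:,:,::-1])
E
```

```text
t: 7.13
tcp_pos: [0.5642, -0.0011, 0.0317]
tool_rot: [0.062, 0.704, -0.062, 0.704]
force: [-0.6, -0.4, -1.0]
finger_gap: 0.089
lin cm [ 0.03 -0.01 -0.02] twist -0.00051778066747224 cur tcp [564.2  -1.1  31.7] yaw 79.87 tilt [-0.  0. -1.] t 7.13 F [-0.6 -0.4 -1. ] gap 0.089
```

View pics/v6.png

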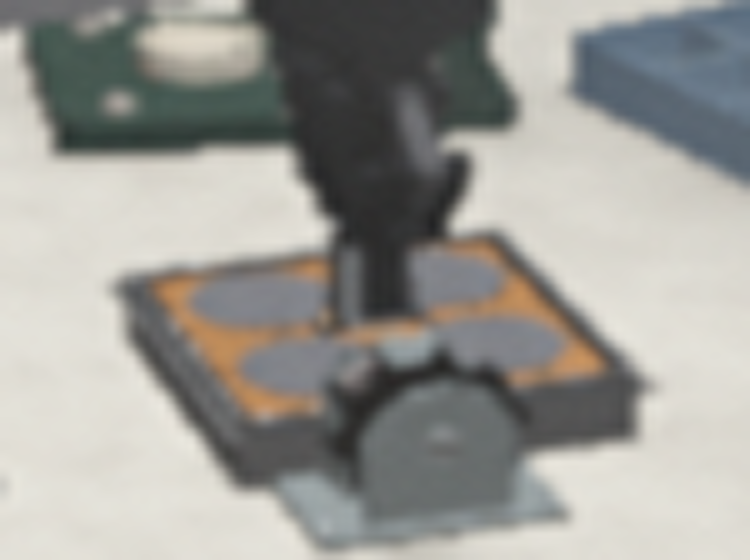

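Sheet is inside all four walls at the seat height with no side force. I release it and lift away.

```bash
python3 -m jog '{"linear":[[0,0,0],[0,0,0],[0,0,0],[0,0,0],[-1,0,0],[-3,0,0],[-6,0,0],[-9,0,0],[-12,0,0],[-12,0,0]],"twist":[0,0,0,0,0,0,0,0,0,0],"claw":[-0.5,-0.5,-0.5,-0.5,-0.5,-0.5,-0.5,-0.5,-0.5,-0.5]}' ; python3 - <<'E'
from m import *
go(409.3,-266.4,130,94)
d=snap("side","s7")
w=cv2.resize(d[0][150:220,235:310],None,fx=10,fy=8,interpolation=cv2.INTER_CUBIC)
cv2.imwrite("pics/v7.png",w[:,:,::-1])
E
```

```text
t: 8.02
tcp_pos: [0.5682, -0.0017, 0.1584]
tool_rot: [0.062, 0.7, -0.063, 0.709]
force: [0.0, -0.5, -0.3]
finger_gap: 0.251
lin cm [  2.71 -28.85 -11.03] twist -0.24634858997190884 cur tcp [568.2  -1.7 158.4] yaw 79.89 tilt [ 0.0124 -0.0025 -0.9999] t 8.02 F [ 0.  -0.5 -0.3] gap 0.251
```

View pics/v7.png

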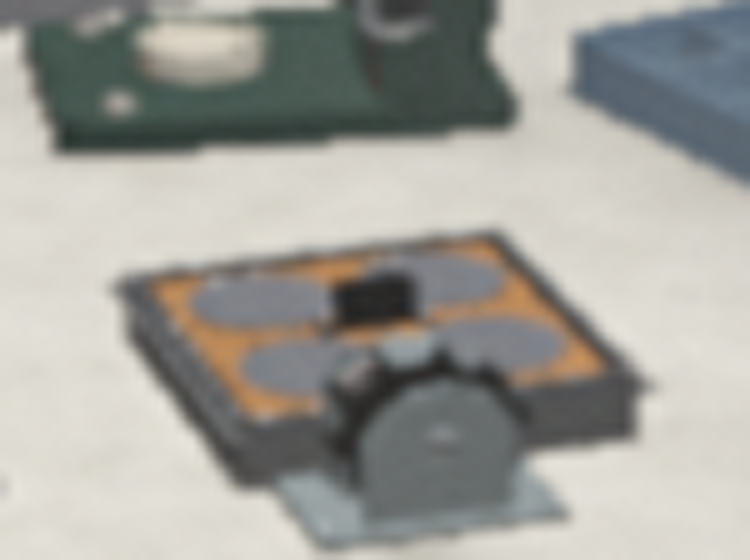

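Separator lies seated, fin up. The watch's crown is on its -y side and its origin is at about (408.4,-268.5), so I move over it.

```bash
python3 -m jog '{"linear":[[0,-2,-0.7],[0,-5,-1.8],[0.5,-9,-3.4],[1,-13,-4.9],[1.5,-17,-6.4],[2,-21,-8],[2.5,-25,-9.5],[2.7,-27.5,-10.6],[2.7,-28.9,-11.1],[2.7,-29.1,-11.2],[2.7,-29.1,-11.2],[2.7,-29.1,-11.2],[2.7,-29.1,-11.2],[2.7,-29.1,-11.2]],"twist":[-0.05,-0.1,-0.15,-0.2,-0.246,-0.246,-0.246,-0.246,-0.246,-0.246,-0.246,-0.246,-0.246,-0.246],"claw":[0.5,0.5,0.5,0.5,0.5,0.5,0.5,0.5,0.5,0.5,0.5,0.5,0.5,0.5]}'; python3 - <<'E'
from m import *
go(408.4,-268.5,1,94)
d=snap("side","s8");c=snap("top","t8")
w=np.hstack([cv2.resize(c[0][150:250,250:390],None,fx=2.6,fy=3.5),cv2.resize(d[0][150:280,200:320],None,fx=3.3,fy=350/130)])
cv2.imwrite("pics/v8.png",w[:,:,::-1])
E
```

```text
t: 9.23
tcp_pos: [0.4033, -0.2665, 0.1248]
tool_rot: [-0.025, 0.707, 0.025, 0.707]
force: [0.2, 0.5, 0.0]
finger_gap: 0.752
lin cm [12.38 -0.24  0.5 ] twist 0.0015152046120070043 cur tcp [ 403.3 -266.5  124.8] yaw 94.09 tilt [-3.e-04  5.e-04 -1.e+00] t 9.23 F [0.2 0.5 0. ] gap 0.752
```

View pics/v8.png

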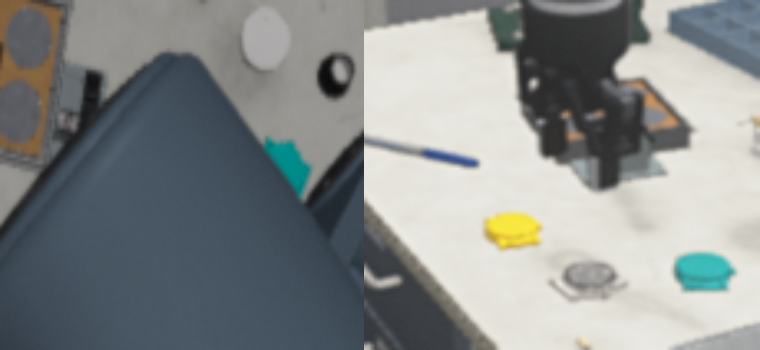

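```bash
python3 -m jog '{"linear":[[2,-0.1,0.2],[4.5,-0.24,0.5],[7,-0.24,0.5],[8.8,-0.24,0.5],[9.4,-0.24,0.5],[9.4,-0.24,0.5],[9.4,-0.24,0.5]],"twist":[0,0,0,0,0,0,0],"claw":[0.5,0.5,0.5,0.5,0.5,0.5,0.5]}'; python3 - <<'E'
from m import *
go(408.4,-268.5,1,94)
d=snap("side","s9")
w=cv2.resize(d[0][210:275,230:310],None,fx=9,fy=8,interpolation=cv2.INTER_CUBIC)
cv2.imwrite("pics/v9.png",w[:,:,::-1])
E
```

```text
t: 9.92
tcp_pos: [0.4082, -0.2697, 0.031]
tool_rot: [-0.025, 0.707, 0.025, 0.707]
force: [0.1, -0.7, 0.2]
finger_gap: 0.748
lin cm [3.   0.11 0.02] twist 0.00010777520830276344 cur tcp [ 408.2 -269.7   31. ] yaw 94.01 tilt [-0.  0. -1.] t 9.92 F [ 0.1 -0.7  0.2] gap 0.748
```

View pics/v9.png

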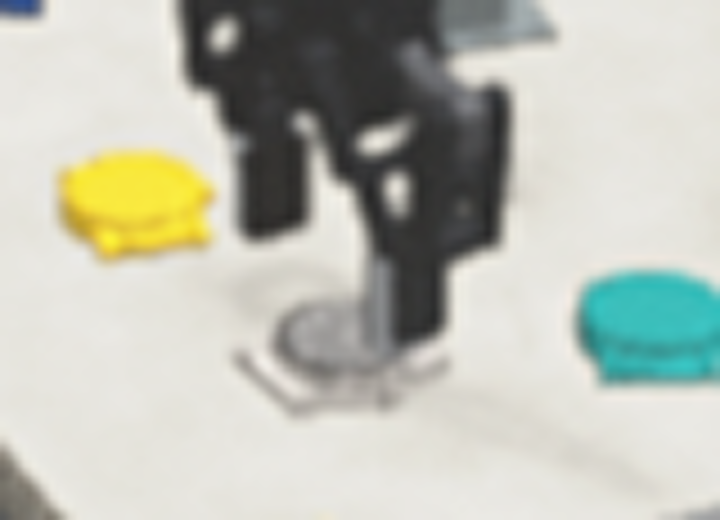

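```bash
python3 -m jog '{"linear":[[1,0.11,0],[2,0.11,0],[2.7,0.11,0],[3,0.11,0],[3,0.11,0],[3,0.11,0]],"twist":[0,0,0,0,0,0],"claw":[0.5,0.5,0.5,0.5,0.5,0.5]}'; python3 - <<'E'
from m import *
go(408.4,-268.5,1,94)
d=snap("side","s10")
w=cv2.resize(d[0][210:275,230:310],None,fx=9,fy=8,interpolation=cv2.INTER_CUBIC)
cv2.imwrite("pics/v10.png",w[:,:,::-1])
E
```

```text
t: 10.47
tcp_pos: [0.4077, -0.2687, 0.0005]
tool_rot: [-0.024, 0.707, 0.025, 0.707]
force: [0.5, 0.0, 0.2]
finger_gap: 0.751
lin cm [-0.05  0.01  0.07] twist -0.000750850674610116 cur tcp [ 407.7 -268.7    0.5] yaw 93.96 tilt [-5.e-04  5.e-04 -1.e+00] t 10.47 F [0.5 0.  0.2] gap 0.751
```

View pics/v10.png

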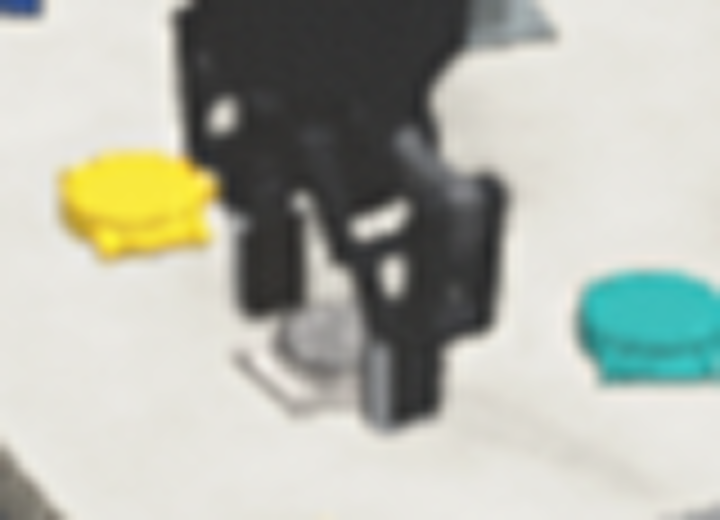

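```bash
python3 -m jog '{"linear":[[0,0,0.05],[0,0,0.05],[0,0,0.05],[0,0,0.05],[0,0,0.05],[0,0,0.05],[0,0,0.05],[0,0,0.05]],"twist":[0,0,0,0,0,0,0,0],"claw":[-1,-1,-1,-1,-1,-1,-1,-1]}' 40; python3 - <<'E'
from m import *
go(408.4,-268.5,1,94)
d=snap("side","s11")
w=cv2.resize(d[0][210:275,230:310],None,fx=9,fy=8,interpolation=cv2.INTER_CUBIC)
cv2.imwrite("pics/v11.png",w[:,:,::-1])
E
```

```text
t: 11.18
tcp_pos: [0.4086, -0.269, 0.0013]
tool_rot: [-0.025, 0.706, 0.024, 0.707]
force: [-0.9, 0.4, 5.9]
finger_gap: 0.5
lin cm [ 0.03  0.05 -0.02] twist -0.0006150574805190964 cur tcp [ 408.6 -269.     1.3] yaw 93.96 tilt [ 7.e-04 -7.e-04 -1.e+00] t 11.18 F [-0.9  0.4  5.9] gap 0.5
```

View pics/v11.png

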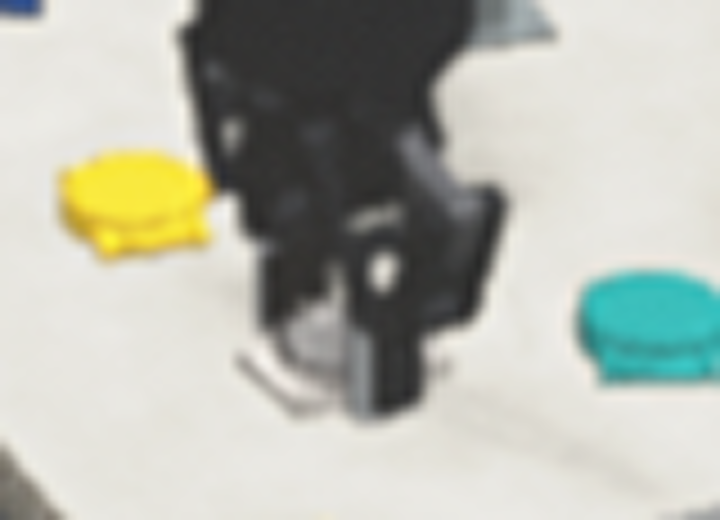

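```bash
python3 -m jog '{"linear":[[-0.5,0,0],[-1.5,0,0],[-3,0,0],[-5,0,0],[-7,0,0],[-9,0,0],[-11,0,0],[-11,0,0],[-11,0,0],[-11,0,0]],"twist":[0,0,0,0,0,0,0,0,0,0],"claw":[-1,-1,-1,-1,-1,-1,-1,-1,-1,-1]}'; python3 - <<'E'
from m import *
th=np.radians(-10.1);R=np.array([[np.cos(th),-np.sin(th)],[np.sin(th),np.cos(th)]])
p=np.array([563.2,-1.0])+R@[-28.5,28.5];print("pad3 cam",p)
go(p[0],p[1],110,79.9)
d=snap("side","s12")
w=cv2.resize(d[0][190:255,230:310],None,fx=9,fy=8,interpolation=cv2.INTER_CUBIC)
cv2.imwrite("pics/v12.png",w[:,:,::-1])
E
```

```text
t: 12.07
tcp_pos: [0.408, -0.2684, 0.1107]
tool_rot: [-0.024, 0.707, 0.025, 0.707]
force: [-1.0, 0.5, -0.6]
finger_gap: 0.5
pad3 cam [540.13961106  32.05629232]
lin cm [ 0.08 29.05 15.26] twist 0.24552303223816585 cur tcp [ 408.  -268.4  110.7] yaw 93.97 tilt [-4.e-04  4.e-04 -1.e+00] t 12.07 F [-1.   0.5 -0.6] gap 0.5
```

View pics/v12.png

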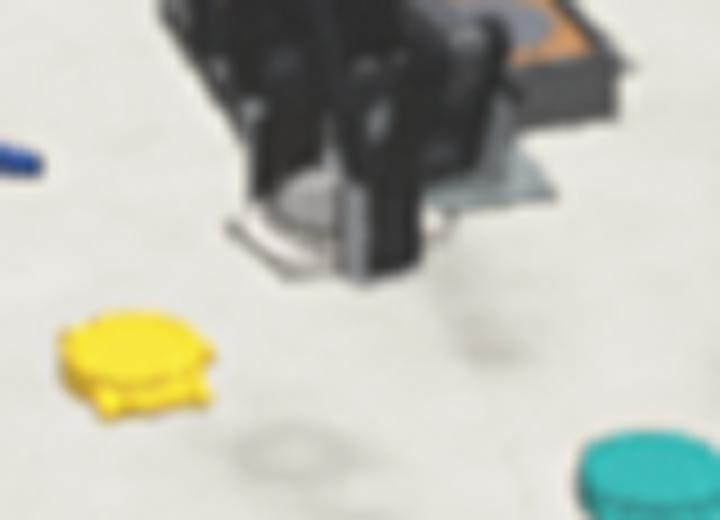

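```bash
python3 - <<'E'
from m import *
d=load("s11")
for z in(0,.003,.006,.009): print(z,ray(d,270.06,261.75,z)*1000, proj(d,[.4013,-.291,z]), proj(d,[.4013,-.300,z]),((proj(d,[.4013,-.291,z])-[230,210]+.5)*[9,8]).round())
d=load("s12")
for z in(.11,.113,.116): print(((proj(d,[.4007,-.291,z])-[230,190]+.5)*[9,8]).round(),((proj(d,[.4007,-.304,z])-[230,190]+.5)*[9,8]).round())
E
```

```text
0 [ 407.06393655 -287.37632439    0.        ] [268.70239393 263.19617372] [270.38840685 265.16911671] [353. 430.]
0.003 [ 405.23516866 -290.85809267    3.        ] [268.69505365 262.23235778] [270.38318993 264.20166817] [353. 422.]
0.006 [ 403.40640077 -294.33986095    6.        ] [268.68769458 261.26607308] [270.37795957 263.23172568] [353. 414.]
0.009 [ 401.57763288 -297.82162923    9.        ] [268.68031663 260.29731011] [270.3727157  262.25927957] [353. 406.]
[348. 294.] [371. 315.]
[348. 285.] [371. 306.]
[348. 277.] [371. 298.]
```

```bash
python3 -m jog '{"linear":[[0,1,0.5],[0,3,1.5],[0,5.5,2.9],[0,8.5,4.4],[0,11.5,6],[0,14.5,7.6],[0,17.5,9.2],[0,20.5,10.8],[0,23.5,12.3],[0,26,13.6],[0,27.8,14.6],[0,28.8,15.1],[0,29.07,15.18],[0,29.07,15.18],[0,29.07,15.18],[0,29.07,15.18],[0,29.07,15.18]],"twist":[0.02,0.05,0.08,0.11,0.14,0.17,0.2,0.22,0.24,0.2455,0.2455,0.2455,0.2455,0.2455,0.2455,0.2455,0.2455],"claw":[-1,-1,-1,-1,-1,-1,-1,-1,-1,-1,-1,-1,-1,-1,-1,-1,-1]}'; python3 - <<'E'
from m import *
go(539.4,32.3,45,79.9)
E
```

```text
t: 13.53
tcp_pos: [0.5393, 0.0306, 0.1107]
tool_rot: [0.063, 0.705, -0.063, 0.704]
force: [0.6, 0.6, -0.5]
finger_gap: 0.502
lin cm [ 6.57  0.17 -0.01] twist -0.0019568863203331937 cur tcp [539.3  30.6 110.7] yaw 79.79 tilt [-7.e-04 -0.e+00 -1.e+00] t 13.53 F [ 0.6  0.6 -0.5] gap 0.502
```

```bash
python3 -m jog '{"linear":[[1.5,0,0],[3.5,0,0],[5.5,0,0],[6.5,0,0],[6.5,0,0],[6.5,0,0],[6.5,0,0],[6.5,0,0]],"twist":[0,0,0,0,0,0,0,0],"claw":[-1,-1,-1,-1,-1,-1,-1,-1]}'; python3 - <<'E'
from m import *
go(539.4,32.3,31,79.9)
d=snap("side","s13")
w=cv2.resize(d[0][150:220,235:310],None,fx=10,fy=8,interpolation=cv2.INTER_CUBIC)
cv2.imwrite("pics/v13.png",w[:,:,::-1])
E
```

```text
t: 14.2
tcp_pos: [0.5405, 0.0315, 0.0469]
tool_rot: [0.062, 0.704, -0.062, 0.705]
force: [-0.1, -0.1, -0.3]
finger_gap: 0.502
lin cm [ 1.59  0.06 -0.13] twist -0.00020065171769299058 cur tcp [540.5  31.5  46.9] yaw 79.89 tilt [ 2.1e-03 -3.0e-04 -1.0e+00] t 14.2 F [-0.1 -0.1 -0.3] gap 0.502
```

View pics/v13.png

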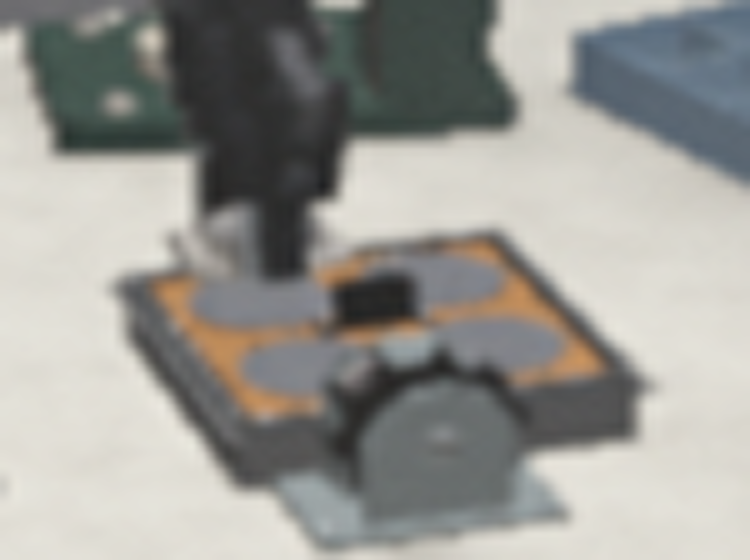

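```bash
python3 -m jog '{"linear":[[0.4,0.06,-0.1],[0.8,0.06,-0.1],[1.2,0.06,-0.1],[1.4,0.06,-0.1],[1.5,0.06,-0.1],[1.5,0.06,-0.1],[1.5,0.06,-0.1],[1.5,0.06,-0.1]],"twist":[0,0,0,0,0,0,0,0],"claw":[-1,-1,-1,-1,-1,-1,-1,-1]}'; python3 - <<'E'
from m import *
go(539.4,32.3,31,79.9)
d=snap("side","s14")
w=cv2.resize(d[0][150:220,235:310],None,fx=10,fy=8,interpolation=cv2.INTER_CUBIC)
cv2.imwrite("pics/v14.png",w[:,:,::-1])
E
```

```text
t: 14.92
tcp_pos: [0.5384, 0.0327, 0.0308]
tool_rot: [0.062, 0.705, -0.062, 0.704]
force: [-1.6, 0.0, 2.9]
finger_gap: 0.507
lin cm [-0.02 -0.02  0.1 ] twist 5.1613402551468954e-05 cur tcp [538.4  32.7  30.8] yaw 79.9 tilt [-8.e-04  1.e-04 -1.e+00] t 14.92 F [-1.6  0.   2.9] gap 0.507
```

View pics/v14.png

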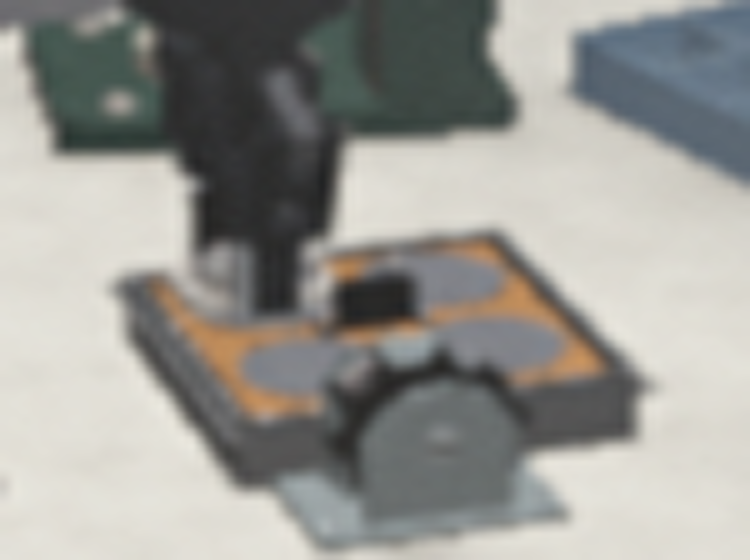

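```bash
python3 -m jog '{"linear":[[-0.05,-0.02,0.1],[-0.05,-0.02,0.1],[-0.05,-0.02,0.1],[0,0,0.1],[0,0,0.1],[0,0,0.1],[-1,0,0.1],[-3,0,0.1],[-6,0,0.1],[-9,0,0.1],[-11,0,0.1],[-11,0,0.1],[-11,0,0.1]],"twist":[0,0,0,0,0,0,0,0,0,0,0,0,0],"claw":[-1,-1,-1,0.3,0.3,0.3,0.3,0.3,0.3,0.3,0.3,0.3,0.3]}'; python3 - <<'E'
from m import *
th=np.radians(-10.1);R=np.array([[np.cos(th),-np.sin(th)],[np.sin(th),np.cos(th)]])
h=np.array([563.2,-1.0])+R@[-14,-97];print("hub cam",h)
go(h[0],h[1],141,79.9)
d=snap("side","s15");c=snap("top","t15")
w=np.hstack([cv2.resize(d[0][150:220,235:310],None,fx=6,fy=6,interpolation=cv2.INTER_CUBIC),cv2.resize(c[0][130:210,200:300],None,fx=3.4,fy=420/80)])
cv2.imwrite("pics/v15.png",w[:,:,::-1])
E
```

```text
t: 16.05
tcp_pos: [0.5407, 0.0323, 0.1427]
tool_rot: [0.062, 0.703, -0.062, 0.706]
force: [0.4, -0.5, -1.4]
finger_gap: 0.65
hub cam [532.40638305 -94.04167429]
lin cm [  0.18 -12.58   1.4 ] twist 3.136212369762233e-05 cur tcp [540.7  32.3 142.7] yaw 79.9 tilt [ 3.9e-03 -6.0e-04 -1.0e+00] t 16.05 F [ 0.4 -0.5 -1.4] gap 0.65
```

View pics/v15.png

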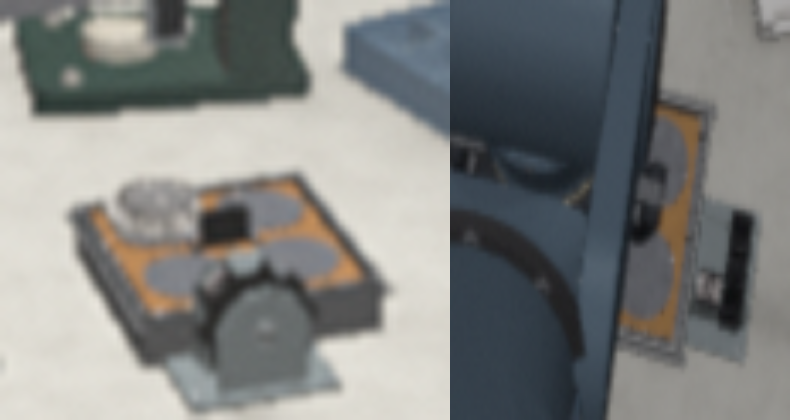

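```bash
python3 -m jog '{"linear":[[0,-3,-1],[0,-7,-2],[0,-11,-4],[0,-15,-6],[0,-19,-7.5],[0,-23,-9],[0,-27,-10],[0,-30,-10],[0,-30,-10],[0,-30,-10]],"twist":[0,0,0,0,0,0,0,0,0,0],"claw":[-1,-1,-1,-1,-1,-1,-1,-1,-1,-1]}'; python3 - <<'E'
from m import *
c=snap("top","t16")
a=cv2.resize(c[0][135:205,215:297],None,fx=9,fy=8.5,interpolation=cv2.INTER_LANCZOS4)
a=np.clip((a.astype(float)-30)*2.2,0,255).astype(np.uint8)
cv2.imwrite("pics/v16.png",a[:,:,::-1])
E
```

```text
t: 16.98
tcp_pos: [0.3878, -0.2471, 0.1398]
tool_rot: [0.064, 0.705, -0.063, 0.704]
force: [-0.7, 0.4, -0.6]
finger_gap: -0.002
```

View pics/v16.png

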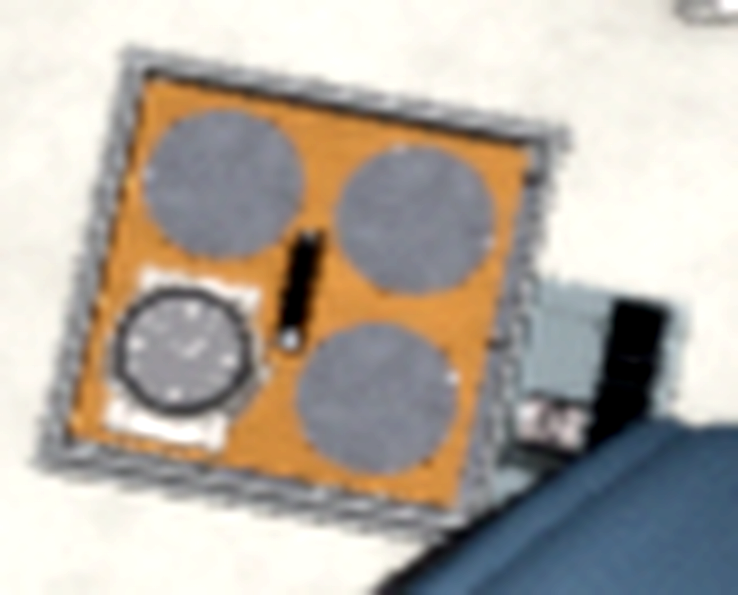

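```bash
cat > chk.py <<'E'
from sh import *
def chk(name):
    c=load(name);g=up(c);im=c[0].astype(np.float32);ch=up(c,im[:,:,0]-im[:,:,2])
    f=lambda x,y:(x/9+215-.5,y/8.5+135-.5)
    m=((ch<14)&(g>55)).astype(np.uint8);n,l,s,ce=cv2.connectedComponentsWithStats(m,connectivity=4);P=[]
    for p in((222,185),(418,222),(378,398)):
        u,v=f(*p);i=l[int(v*8+4),int(u*8+4)];q=(ce[i]+.5)/8-.5;P.append(ray(c,*q,.0295)[:2]*1000);print("pad",P[-1].round(1),s[i].tolist())
    p3=P[0]+P[2]-P[1];ang=np.degrees(np.arctan2(*(P[1]-P[2])[::-1]));print("pad3",p3.round(1),"sep centre",((P[0]+P[2])/2).round(1),"yaw",ang.round(2))
    u,v=f(182,350)
    for _ in range(4):
        ys,xs=np.nonzero(g<65);px=np.c_[(xs+.5)/8-.5,(ys+.5)/8-.5];d=np.hypot(px[:,0]-u,px[:,1]-v);px=px[(d>5.8)&(d<8.8)]
        X=np.array([ray(c,*p,.046)[:2]*1000 for p in px[::5]])
        s=least_squares(lambda q:np.hypot(*(X-q[:2]).T)-q[2],[*X.mean(0),19],loss="soft_l1");u,v=proj(c,[*s.x[:2]/1000,.046])
    th=np.radians(ang);R=np.array([[np.cos(th),-np.sin(th)],[np.sin(th),np.cos(th)]])
    print("watch",s.x.round(1),"minus pad3 in sep frame",((s.x[:2]-p3)@R).round(1))
E
python3 -c "
from chk import *
chk('t16')"
```

```text
pad [596.4  22.7] [1849, 1186, 139, 135, 14766]
pad [586.4 -33.4] [2020, 1220, 137, 136, 14655]
pad [530.4 -23.4] [1985, 1386, 140, 139, 15193]
pad3 [540.4  32.7] sep centre [ 5.634e+02 -4.000e-01] yaw -10.19
watch [541.2  32.   18.3] minus pad3 in sep frame [ 0.8 -0.6]
```

```bash
cat > dig.py <<'E'
from m import *
def dig(names,out):
    th=np.radians(-10.1);R=np.array([[np.cos(th),-np.sin(th)],[np.sin(th),np.cos(th)]])
    T=[]
    for n in names:
        c=load(n)
        A=cv2.getRotationMatrix2D((276.5,184.5),10.1,1.0)
        # rotate so tote x is up; enlarge 25x, stretch vertical
        S=22;M=np.array([[S,0,-276.5*S+130],[0,S*1.4,-184.5*S*1.4+130]])
        B=np.vstack([A,[0,0,1]]);M=M@B
        a=cv2.warpAffine(c[0][:,:,::-1].astype(np.float32),M,(260,260),flags=cv2.INTER_CUBIC)
        T.append(np.clip((a-30)*2.4,0,255).astype(np.uint8))
    cv2.imwrite(out,np.hstack(T))
E
python3 - <<'E'
from dig import *
dig(["top0","t1","t16"],"pics/d1.png")
c=load("side0")
th=np.radians(-10.1);R=np.array([[np.cos(th),-np.sin(th)],[np.sin(th),np.cos(th)]])
for y in(-105,-112):
    h=np.array([563.2+2.3,-1.0])+R@[-14,y];print(((proj(c,[*h/1000,.037])-[240,170]+.5)*[11,10]).round())
E
```

```text
[429. 350.]
[438. 362.]
```

View pics/d1.png

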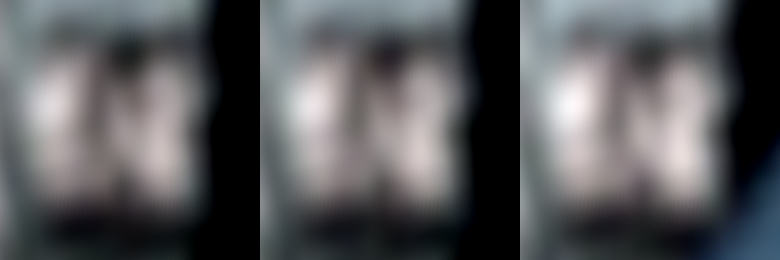

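Watch axis is 0.8 / -0.6 mm off the pad centre, and the sheet is seated at yaw -10.2°, matching the tote. Next is the tally. The digit is hard to read at this resolution, so I'll watch it change from click to click.

```bash
python3 - <<'E'
from m import *
go(502.7,-94.9,90,79.9)
E
```

```text
lin cm [ 4.99 16.83  8.66] twist -0.0024724166187113854 cur tcp [ 387.7 -245.2  139.7] yaw 79.76 tilt [-0.0022  0.0027 -1.    ] t 17.03 F [ 0.3  0.7 -0.2] gap 0.003
```

```bash
python3 -m jog '{"linear":[[0,3,1.5],[0,7,3.5],[0.5,11,5.5],[1.5,14,7.2],[3,16,8.3],[4.5,16.8,8.65],[5,16.8,8.65],[5,16.8,8.65],[5,16.8,8.65],[5,16.8,8.65],[5,16.8,8.65]],"twist":[0,0,0,0,0,0,0,0,0,0,0],"claw":[-1,-1,-1,-1,-1,-1,-1,-1,-1,-1,-1]}'; python3 - <<'E'
from m import *
go(502.7,-94.9,60.5,79.9)
d=snap("side","s17");c=snap("top","t17")
w=np.hstack([cv2.resize(d[0][165:225,240:305],None,fx=6.5,fy=7,interpolation=cv2.INTER_CUBIC),cv2.resize(c[0][130:210,210:300],None,fx=4,fy=420/80)])
cv2.imwrite("pics/v17.png",w[:,:,::-1])
E
```

```text
t: 17.95
tcp_pos: [0.5033, -0.096, 0.0915]
tool_rot: [0.063, 0.704, -0.063, 0.705]
force: [0.1, -0.8, -0.5]
finger_gap: 0.003
lin cm [ 3.1   0.1  -0.08] twist -0.0013288861407212986 cur tcp [503.3 -96.   91.5] yaw 79.82 tilt [ 9.e-04 -4.e-04 -1.e+00] t 17.95 F [ 0.1 -0.8 -0.5] gap 0.003
```

View pics/v17.png

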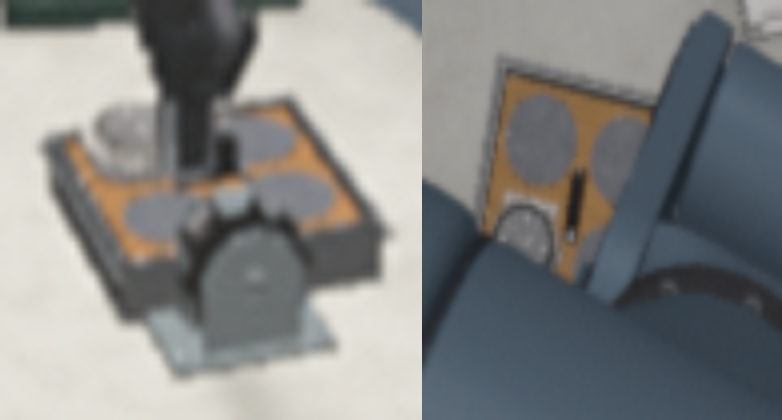

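```bash
python3 -m jog '{"linear":[[1,0.1,-0.08],[2,0.1,-0.08],[2.8,0.1,-0.08],[3.1,0.1,-0.08],[3.1,0.1,-0.08],[3.1,0.1,-0.08]],"twist":[0,0,0,0,0,0],"claw":[-1,-1,-1,-1,-1,-1]}'; python3 - <<'E'
from m import *
go(502.7,-94.9,60.5,79.9)
d=snap("side","s18")
w=cv2.resize(d[0][170:225,240:305],None,fx=11,fy=10,interpolation=cv2.INTER_CUBIC)
cv2.imwrite("pics/v18.png",w[:,:,::-1])
E
```

```text
t: 18.55
tcp_pos: [0.5025, -0.094, 0.0592]
tool_rot: [0.062, 0.705, -0.062, 0.704]
force: [0.8, -0.6, 0.8]
finger_gap: 0.004
lin cm [-0.13 -0.09  0.04] twist -6.668385035489109e-05 cur tcp [502.5 -94.   59.2] yaw 79.9 tilt [-1.2e-03  5.0e-04 -1.0e+00] t 18.55 F [ 0.8 -0.6  0.8] gap 0.004
```

View pics/v18.png

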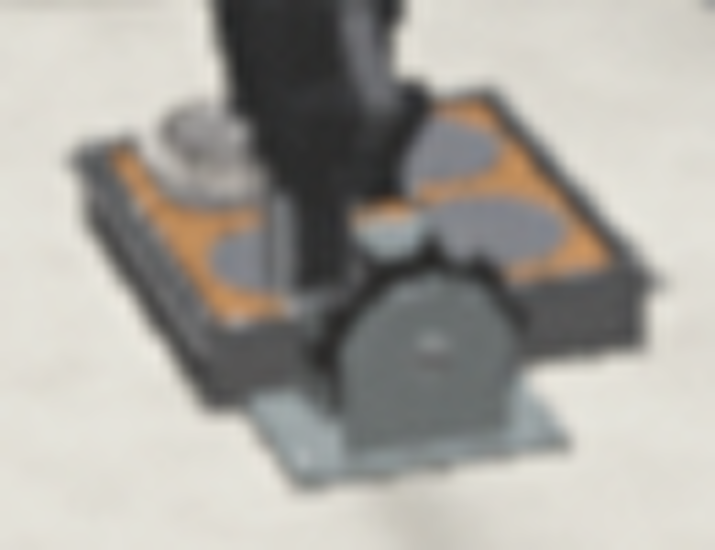

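```bash
python3 -m jog '{"linear":[[0,-0.1,0.3],[-0.05,-0.1,0.6],[-0.1,-0.1,0.8],[-0.15,-0.1,1.0],[-0.2,-0.1,1.2],[-0.25,-0.1,1.4],[-0.3,-0.1,1.6],[-0.35,-0.1,1.75],[-0.35,-0.1,1.75],[-0.35,-0.1,1.75]],"twist":[0,0,0,0,0,0,0,0,0,0],"claw":[-1,-1,-1,-1,-1,-1,-1,-1,-1,-1]}'; python3 - <<'E'
from m import *
go(533.3-13*.984-1.05,-94.2+13*.175-5.9,63.5,79.9)
d=snap("side","s19")
w=cv2.resize(d[0][170:225,240:305],None,fx=11,fy=10,interpolation=cv2.INTER_CUBIC)
cv2.imwrite("pics/v19.png",w[:,:,::-1])
E
```

```text
t: 19.43
tcp_pos: [0.5219, -0.0987, 0.0641]
tool_rot: [0.062, 0.703, -0.063, 0.706]
force: [1.1, 1.3, 2.2]
finger_gap: 0.002
lin cm [ 0.06  0.05 -0.26] twist -0.0001668764527221477 cur tcp [521.9 -98.7  64.1] yaw 79.89 tilt [ 0.0043 -0.0014 -1.    ] t 19.43 F [1.1 1.3 2.2] gap 0.002
```

View pics/v19.png

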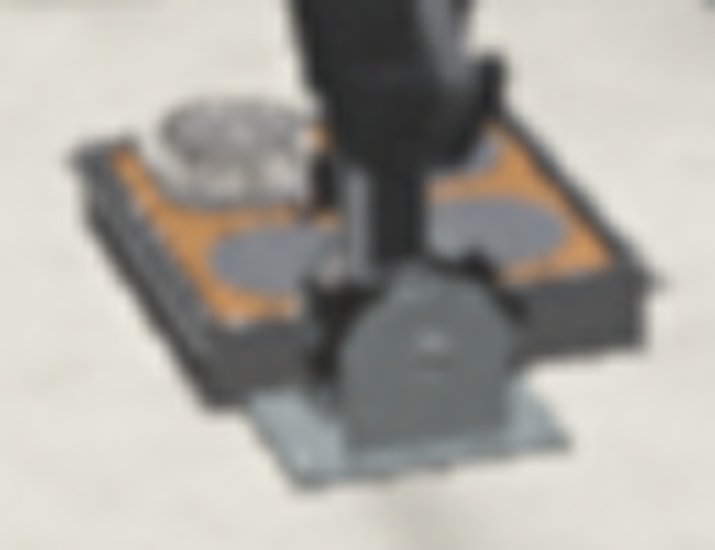

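```bash
python3 -m jog '{"linear":[[-1,0,0],[-3,0,0],[-5,2,0.3],[-6.5,6,0.6],[-7,10,0.9],[-7,12.5,1],[-7,12.5,1],[-7,12.5,1],[-7,12.5,1]],"twist":[0,0,0,0,0,0,0,0,0],"claw":[-1,-1,-1,-1,-1,-1,-1,-1,-1]}'; python3 - <<'E'
from dig import *
go(502.7,-94.9,60.5,79.9)
d=snap("side","s20");c=snap("top","t20")
w=cv2.resize(d[0][170:225,240:305],None,fx=6,fy=6,interpolation=cv2.INTER_CUBIC)
cv2.imwrite("pics/v20.png",w[:,:,::-1])
dig(["top0","t20"],"pics/d2.png")
E
```

```text
t: 20.23
tcp_pos: [0.551, 0.0229, 0.1334]
tool_rot: [0.062, 0.705, -0.062, 0.704]
force: [0.2, -0.6, -0.1]
finger_gap: -0.0
lin cm [  7.3  -12.44  -2.69] twist 0.0005884130973898608 cur tcp [551.   22.9 133.4] yaw 79.93 tilt [-9.e-04 -4.e-04 -1.e+00] t 20.23 F [ 0.2 -0.6 -0.1] gap -0.0
```

View pics/v20.png

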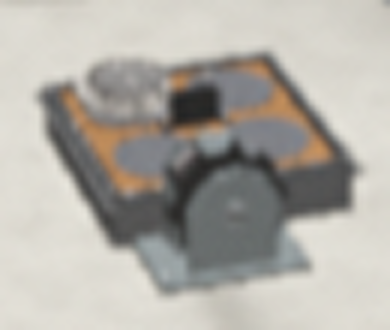

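View pics/d2.png

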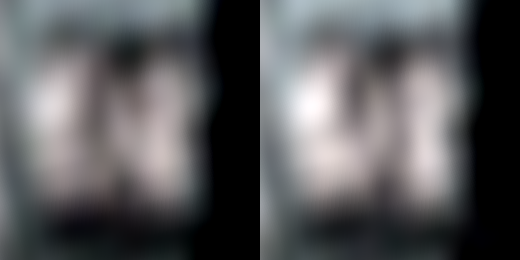

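```bash
python3 - <<'E'
from m import *
a,b=load("t1")[0].mean(2),load("t20")[0].mean(2);a0=load("top0")[0].mean(2)
for x in(a0,a,b,b-a0): print(x[180:190,271:282].astype(int))
E
```

```text
[[ 88  83  90  87  89  90  90  92  92  84  45]
 [ 90  84  78  67  68  72  75  86  86  78  40]
 [ 80  91  96  94  76  53  43  57  57  52  26]
 [ 76  99 121 106  73  69  66  87  78  54  27]
 [ 69  90 107  91  71  86  83  99  90  59  27]
 [ 66  82  97  88  77  89 100 107  76  38  15]
 [ 65  65  74  72  72  66  94 104  75  32  13]
 [ 56  47  38  38  42  48  62  75  60  28  13]
 [ 53  53  47  41  38  35  37  39  34  26  21]
 [ 57  57  51  50  47  47  46  42  25  24  21]]
[[ 92  86  95  93  92  94  95  96  97  88  47]
 [ 94  89  82  70  72  75  78  88  90  82  41]
 [ 84  95 100  97  79  56  46  59  61  55  27]
 [ 79 103 126 110  77  72  68  91  81  56  26]
 [ 71  93 110  95  74  89  88 102  95  61  28]
 [ 70  86 103  91  82  92 104 112  79  38  20]
 [ 68  69  78  74  75  70  97 108  79  34  16]
 [ 59  49  42  41  45  50  65  78  62  29  14]
 [ 54  56  50  44  43  37  38  37  37  27  24]
 [ 61  60  53  52  50  49  49  44  28  25  24]]
[[100  94 104 100 101 102 103 106 104  96  52]
 [103  96  88  77  78  82  84  97  98  89  45]
 [ 92 104 109 104  81  61  50  65  66  62  31]
 [ 87 112 136 118  73  77  74  99  89  61  28]
 [ 78 102 121 108  85  96  89 110 103  67  28]
 [ 75  94 116 118 104  93  90 118  86  43  19]
 [ 75  75  87  86  83  68  91 116  86  39  16]
 [ 66  53  46  44  49  53  70  84  67  31  17]
 [ 60  62  55  49  47  42  44  43  42  29  25]
 [ 65  65  58  56  55  54  54  49  30  29  27]]
[[12 11 13 13 12 12 13 13 12 12  6]
 [12 12 10  9  9  9  9 10 11 11  5]
 [12 13 12 10  5  7  7  8  8  9  5]
 [11 12 15 12  0  8  8 12 10  6  1]
 [ 8 12 14 17 14  9  6 11 13  8  1]
 [ 9 11 19 29 26  4 -9 10 10  5  4]
 [10 10 12 13 11  1 -2 12 11  6  3]
 [ 9  6  7  6  7  4  8  9  7  3  3]
 [ 7  8  8  8  8  7  7  4  7  3  4]
 [ 8  7  7  6  8  6  8  7  5  4  6]]
```

Comparing the windows before and after the click, the lower-left stroke vanished and a lower-right stroke appeared, with the top unchanged. That means 2→3, so two more clicks should reach 5. I'll check after each one.

```bash
python3 -m jog '{"linear":[[0,-4,-1],[0,-8,-2],[0,-11,-2.69],[1.5,-12.45,-2.69],[3.5,-12.45,-2.69],[5.5,-12.45,-2.69],[6.8,-12.45,-2.69],[7.3,-12.45,-2.69],[7.3,-12.45,-2.69],[7.3,-12.45,-2.69],[7.3,-12.45,-2.69]],"twist":[0,0,0,0,0,0,0,0,0,0,0],"claw":[-1,-1,-1,-1,-1,-1,-1,-1,-1,-1,-1]}'; python3 - <<'E'
from m import *
go(502.7,-94.9,60.5,79.9)
E
```

```text
t: 21.25
tcp_pos: [0.5037, -0.0952, 0.061]
tool_rot: [0.062, 0.704, -0.063, 0.705]
force: [-0.1, -0.2, 0.3]
finger_gap: -0.002
lin cm [ 0.05  0.01 -0.11] twist -0.00044036388131311676 cur tcp [503.7 -95.2  61. ] yaw 79.87 tilt [ 1.3e-03 -6.0e-04 -1.0e+00] t 21.25 F [-0.1 -0.2  0.3] gap -0.002
```

```bash
python3 -m jog '{"linear":[[0.05,0,0.2],[0,0,0.4],[-0.05,0,0.6],[-0.1,0,0.8],[-0.15,0,1.0],[-0.2,0,1.2],[-0.25,0,1.4],[-0.28,0,1.6],[-0.28,0,1.6],[-0.28,0,1.6]],"twist":[0,0,0,0,0,0,0,0,0,0],"claw":[-1,-1,-1,-1,-1,-1,-1,-1,-1,-1]}';  python3 -m jog '{"linear":[[-1,0,0],[-3,0,0],[-5,2,0.3],[-6.5,6,0.6],[-7,10,0.9],[-7,12.5,1],[-7,12.5,1],[-7,12.5,1],[-7,12.5,1]],"twist":[0,0,0,0,0,0,0,0,0],"claw":[-1,-1,-1,-1,-1,-1,-1,-1,-1]}'; python3 - <<'E'
from dig import *
go(502.7,-94.9,60.5,79.9)
c=snap("top","t21")
dig(["top0","t20","t21"],"pics/d3.png")
b=load("t20")[0].mean(2);a=c[0].mean(2)
print(a[180:190,271:282].astype(int));print((a-b)[180:190,271:282].astype(int))
E
```

```text
t: 22.08
tcp_pos: [0.5202, -0.0978, 0.0639]
tool_rot: [0.062, 0.703, -0.063, 0.705]
force: [0.9, -0.3, 3.2]
finger_gap: 0.002
t: 22.83
tcp_pos: [0.5507, 0.0236, 0.1333]
tool_rot: [0.062, 0.704, -0.062, 0.704]
force: [0.1, -0.2, -0.6]
finger_gap: -0.003
lin cm [  7.29 -12.5   -2.66] twist 0.0006715589684296849 cur tcp [550.7  23.6 133.3] yaw 79.94 tilt [ 1.e-04 -5.e-04 -1.e+00] t 22.83 F [ 0.1 -0.2 -0.6] gap -0.003
[[100  94 104  99 101 102 102 105 105  95  51]
 [104  95  89  76  78  83  86  95  98  88  46]
 [ 92 104 108 106  88  78  64  65  66  59  28]
 [ 88 111 135 118  90 115 102 102  88  61  31]
 [ 79 102 121 110  93 102  93 111 103  68  33]
 [ 76  95 117 127 124 107  95 119  86  45  22]
 [ 74  76  93 108 117 115 108 117  85  40  15]
 [ 66  54  48  52  58  66  73  84  68  32  21]
 [ 61  62  53  49  46  41  43  43  42  28  25]
 [ 67  65  59  57  54  55  55  50  30  26  23]]
[[ 0  0  0 -1  0  0 -1  0  0 -1 -1]
 [ 0 -1  1  0  0  1  2 -1  0 -1  0]
 [ 0  0  0  1  7 16 13  0  0 -2 -3]
 [ 0  0 -1  0 17 37 28  2  0  0  3]
 [ 1  0  0  1  7  6  3  0  0  1  5]
 [ 0  1  0  8 20 14  5  1  0  1  3]
 [ 0  0  6 22 34 47 16  0  0  0  0]
 [ 0  1  2  8  9 13  3  0  0  1  3]
 [ 0  0 -1  0  0 -1  0  0  0 -1  0]
 [ 1  0  1  0 -1  1  1  0  0 -3 -4]]
```

View pics/d3.png

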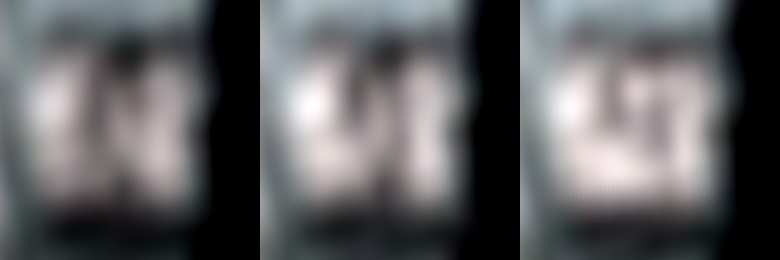

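The third reading lost both the top and the bottom strokes and kept upper-left, middle bar and right stroke, which is a 4. That agrees with 2→3→4, so one more click is needed.

```bash
python3 -m jog '{"linear":[[0,-4,-1],[0,-8,-2],[0,-11,-2.69],[1.5,-12.5,-2.69],[3.5,-12.5,-2.69],[5.5,-12.5,-2.69],[6.8,-12.5,-2.69],[7.3,-12.5,-2.69],[7.3,-12.5,-2.69],[7.3,-12.5,-2.69],[7.3,-12.5,-2.69]],"twist":[0,0,0,0,0,0,0,0,0,0,0],"claw":[-1,-1,-1,-1,-1,-1,-1,-1,-1,-1,-1]}'; python3 - <<'E'
from m import *
go(502.7,-94.9,60.5,79.9)
E
```

```text
t: 23.8
tcp_pos: [0.5029, -0.0951, 0.0608]
tool_rot: [0.062, 0.704, -0.063, 0.705]
force: [0.6, -0.5, 0.5]
finger_gap: -0.001
lin cm [ 0.03  0.02 -0.02] twist -0.0004872655016889832 cur tcp [502.9 -95.1  60.8] yaw 79.87 tilt [ 1.3e-03 -6.0e-04 -1.0e+00] t 23.8 F [ 0.6 -0.5  0.5] gap -0.001
```

```bash
python3 -m jog '{"linear":[[0.05,0,0.2],[0,0,0.4],[-0.05,0,0.6],[-0.1,0,0.8],[-0.15,0,1.0],[-0.2,0,1.2],[-0.25,0,1.4],[-0.28,0,1.6],[-0.28,0,1.65],[-0.28,0,1.65]],"twist":[0,0,0,0,0,0,0,0,0,0],"claw":[-1,-1,-1,-1,-1,-1,-1,-1,-1,-1]}';  python3 -m jog '{"linear":[[-1,0,0],[-3,0,0],[-5,2,0.3],[-6.5,6,0.6],[-7,10,0.9],[-7,12.5,1],[-7,12.5,1],[-7,12.5,1],[-7,12.5,1]],"twist":[0,0,0,0,0,0,0,0,0],"claw":[-1,-1,-1,-1,-1,-1,-1,-1,-1]}'; python3 - <<'E'
from dig import *
go(502.7,-94.9,60.5,79.9)
c=snap("top","t22");snap("side","s22")
dig(["t20","t21","t22"],"pics/d4.png")
b=load("t21")[0].mean(2);a=c[0].mean(2)
print(a[180:190,271:282].astype(int));print((a-b)[180:190,271:282].astype(int))
print((a-load("t20")[0].mean(2))[180:190,271:282].astype(int))
E
```

```text
t: 24.63
tcp_pos: [0.5203, -0.0979, 0.0636]
tool_rot: [0.062, 0.703, -0.063, 0.706]
force: [1.0, 0.5, 3.0]
finger_gap: -0.001
t: 25.38
tcp_pos: [0.55, 0.0237, 0.1329]
tool_rot: [0.062, 0.705, -0.062, 0.704]
force: [0.9, -0.9, 0.6]
finger_gap: -0.002
lin cm [  7.25 -12.5   -2.58] twist 0.0005054551274739958 cur tcp [550.   23.7 132.9] yaw 79.93 tilt [-6.e-04 -3.e-04 -1.e+00] t 25.38 F [ 0.9 -0.9  0.6] gap -0.002
[[ 99  94 104 100 101 102 102 106 105  95  51]
 [103  96  88  76  76  81  86  96  98  89  45]
 [ 91 103 109 102  76  58  53  64  66  61  31]
 [ 87 111 135 116  67  79  82 104  89  61  29]
 [ 79 101 121 108  84 101 107 125 105  68  28]
 [ 76  94 116 118 104  93  93 120  86  43  20]
 [ 74  75  86  86  83  68  91 116  86  40  14]
 [ 66  54  45  46  49  54  68  85  69  31  17]
 [ 61  62  54  49  47  41  42  44  42  29  25]
 [ 66  65  58  56  54  54  55  49  29  27  26]]
[[ -1   0   0   0   0   0   0   0   0   0   0]
 [  0   1  -1   0  -2  -1   0   0   0   0   0]
 [  0   0   0  -3 -12 -19 -10  -1   0   1   3]
 [  0   0   0  -2 -23 -36 -20   2   1   0  -2]
 [  0  -1   0  -1  -8  -1  14  14   1   0  -4]
 [  0   0  -1  -9 -20 -14  -2   1   0  -2  -1]
 [  0   0  -7 -22 -34 -47 -16  -1   0   0   0]
 [  0   0  -3  -6  -9 -12  -4   0   1   0  -3]
 [  0   0   1   0   0   0  -1   0   0   0   0]
 [ -1   0  -1   0   0  -1   0  -1  -1   1   2]]
[[ 0  0  0  0  0  0 -1  0  0  0  0]
 [ 0  0  0  0 -2  0  1  0  0  0  0]
 [ 0  0  0 -2 -5 -2  3  0  0 -1  0]
 [ 0  0  0 -1 -6  1  7  5  0  0  1]
 [ 1  0  0  0 -1  4 18 14  1  1  0]
 [ 1  0  0  0  0  0  2  2  0  0  1]
 [-1  0 -1  0  0  0  0  0  0  1 -1]
 [ 0  0 -1  1  0  1 -1  0  1  0  0]
 [ 1  0  0  0  0 -1 -1  0  0  0  0]
 [ 0  0  0  0 -1  0  0  0 -1 -2 -1]]
```

View pics/d4.png

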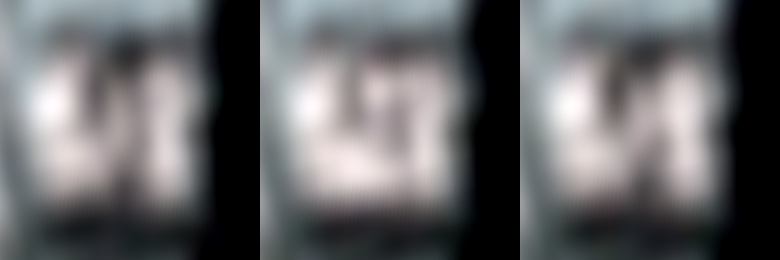

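Compared with the 3, the only changes are that the upper-right stroke is gone and the upper-left is darker; the lower half is identical. That is a 5, so I clear the arm for a last check.

```bash
python3 -m jog '{"linear":[[-2,-3,-1],[-3,-7,-3],[-3,-11,-5],[-3,-15,-7],[-3,-19,-9],[-3,-23,-11],[-3,-27,-12],[-3,-31,-12],[-3,-34,-12],[-3,-34,-12],[-3,-34,-12]],"twist":[0,0,0,0,0,0,0,0,0,0,0],"claw":[-1,-1,-1,-1,-1,-1,-1,-1,-1,-1,-1]}'; python3 - <<'E'
from chk import *
from dig import dig
c=snap("top","t23");d=snap("side","s23");chk("t23");dig(["top0","t22","t23"],"pics/d5.png")
w=np.hstack([cv2.resize(d[0][170:225,240:305],None,fx=6,fy=8,interpolation=cv2.INTER_CUBIC),cv2.resize(c[0][130:210,210:300],None,fx=4,fy=440/80)])
cv2.imwrite("pics/v23.png",w[:,:,::-1])
E
```

```text
t: 26.4
tcp_pos: [0.3714, -0.2935, 0.1629]
tool_rot: [0.064, 0.704, -0.065, 0.704]
force: [-0.7, 0.2, 0.4]
finger_gap: -0.004
pad [596.4  22.7] [1849, 1186, 139, 135, 14799]
pad [586.4 -33.4] [2020, 1220, 137, 136, 14698]
pad [530.4 -23.4] [1985, 1386, 140, 139, 15217]
pad3 [540.5  32.7] sep centre [ 5.634e+02 -4.000e-01] yaw -10.2
watch [540.9  32.1  18.3] minus pad3 in sep frame [ 0.6 -0.5]
```

View pics/v23.png

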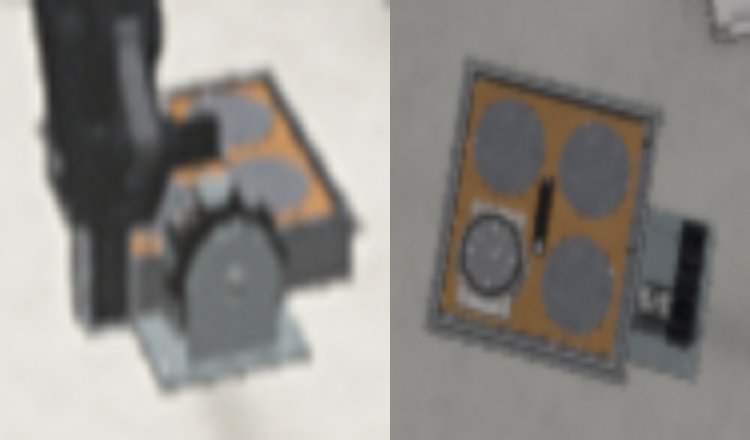

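The last top view shows the sheet inside the walls (fin at about (246,169) px), the watch dial up on pad 3 at about (235,177) px, and the wheel at rest. The robot touches nothing.

```bash
python3 -c "
from station import manip
print(manip.sign_off())"
```

```text
the job is handed in; nothing more can be done
None
```

The job is done and handed in at about 26.5 s of the 72 s allowed. The sheet is in the tote, the watch is on pad 3 and the tally is on 5.

- **Separator:** It lies inside the walls, fin up, and hung level with them before I let go. The last top view puts its yaw at -10.2° (tote -10.1°) and its centre within about 0.6 mm of the tote's.
- **Watch:** I took the steel one and left the yellow and turquoise look-alikes alone. It stands dial up on pad 3, with its axis 0.6 / -0.5 mm from the pad centre.
- **Tally:** I gave it three clicks and read 2→3→4→5. The digits are only about 5 px tall, so I read them from which strokes changed at each click. All three changes fit that sequence, but it is an indirect reading.
- **Disagreements:** The side camera read about 2.3 mm further in x than the top camera, and its estimate of the tote's position was off by several mm. I used the top view for positions. When the jaws closed, the watch shifted about 2.5 mm to centre itself, with a brief 6 N upward reading.
- **Not checked:** I did not measure the tin, loupe and marker again at the end; no move went near them.

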